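# Fill the setter's tray from the stack chute

## Robot

A 6-joint arm with a two-finger parallel gripper is mounted at the origin on the work surface. World frame = base frame: x ahead of the robot, y to its left, z up, the work surface at z = 0. Lengths are in mm, angles in degrees, forces in N, time in s.
With the tool pointing down it reaches from about 300 to 850 mm from the base axis. Payload 4.2 kg.
Tool frame: the origin (TCP) lies at the very end of the fingers, on their centre line; the grasp point (between the pads) lies 19 mm behind it (env.grasp_offset is the distance from the TCP to the grasp point, in mm); z points along the fingers, y is the line along which they close (so a half turn about z gives the same grasp; the last joint's range is limited). The gripper opens to 91 mm and grips with 3 to 60 N. Pads are 32 mm wide; open, the fingers measure 118 mm over their backs; the gripper's body (76 mm by 178 mm) begins 60 mm behind the grasp point.
Start: joints at [65.203, 18.312, 89.639, -0, 72.044, -1.146], TCP at [230.68, 526.716, 213.976] pointing down, gripper open.
Joint ranges: [-177.97, 177.97], [-48.28, 115.42], [12.27, 149.76], [-77.06, 257.06], [2.81, 150.46], [-146.56, 146.56]. Speed limits (degrees/s): [147.25, 147.25, 180, 180, 180, 180].

## Interface

Orientations are given as [roll, pitch, yaw] about the fixed x, y, z axes, in that order (R = Rz(yaw) Ry(pitch) Rx(roll)).
In Python, from workcell import env gives the robot as it stands. The module is installed in compiled form; this text tells all that it offers.
- The arm moves only by the tool send_rows, never from a script. Its argument "motion" is a list of rows, each an object of numbers: "tx", "ty", "tz": the shift along the tool's x, y, z in units of 500 mm (1.0 is 500 mm); "rx", "ry", "rz": the turn, a rotation vector about the tool's x, y, z in units of 30 degrees (1.0 is 30 degrees); "gripper": the closure, from -1 (fully open) to 1 (shut). In form: [{"tx": .., "ty": .., "tz": .., "rx": .., "ry": .., "rz": .., "gripper": ..}, ...]. A call has 1 to 12 rows; each row shifts and turns the commanded pose from where the row before left it, along the tool's axes as they then stand; what a row does not reach is not made up. A row lasts 1/8 s, in which the tool goes at most 62.5 mm and 10.7 degrees, less where a joint would pass 70% of its speed; a pose out of reach is approached as far as the arm can. A call with a number of a shift or a turn outside -1 to 1 is refused whole. A call with a gripper value outside its range is refused whole. The fingers move at their own pace and stop on an object; "grip_force" is the grip in N (left out, the last holds). Time passes only in rows, so rows that do not move let the fingers close. It gives the time, the measured TCP pose, the force, the opening and the grip force at its end, in the units of the state.
- env.state(): the state, without advancing time (a new reading comes with each control period).
- env.grab_frame(name): name is "side" or "top"; returns a dict with "frame" (384x512x3 uint8, red, green, blue), "vertical_fov" (degrees; the focal length in pixels is half the picture's height over the tangent of half this angle, whatever the lens; pixels are square), "cx", "cy" (the principal point, pixels), "rvec" (rotation vector, rad) and "tvec" (3), from world to camera coordinates, as OpenCV has them. Camera axes: x right, y down, z forward; pixel columns grow to the right and rows downward; lengths in mm; the calibration is good to about 2 mm. A picture is of the moment at which its call begins. There is no depth.
- env.job_done(): hands the job in; it is judged then, once.
The state is a dict: "time_s": time; "qpos": joint angles; "qvel": joint speeds; "effort": joint torques, N m; "ee_pos": TCP position; "ee_rot": TCP orientation; "force": force on the tool from outside, world axes, zero at the start; "torque": the same for the moment, N m; "gripper_width": finger opening in mm; "gripper_force": force on a finger pad.
Only numpy, scipy, OpenCV 4.12 (cv2) and the standard library are available. Lean on these libraries where they do the work, as an engineer would, in place of code of your own. Each camera call takes 0.05 s, during which the arm holds its last target. There are 200 camera calls.

## Task

Make up the setter's tray for the next machine: draw the three lowest bar stubs out of the foot of the stack chute, one at a time, letting the stubs above settle straight down in the column each time, and pack them in the tray together with every loose machine part that is lying between the chute and the tray (bush, jaw, slotted block, flat piece: whichever are there). Everything in the tray must lie flat on its floor the way up it was, the tray being only just long enough when all parts are present; the topmost stub stays in the chute, and the other things on the bench are left alone.

Things in the scene. Friction and masses are not known exactly. Their poses are not given: they have to be found in the camera images.
- chute: fixed grey stack chute, outlet towards its -x, z up; origin on the bench below the column's centre. Deck top at z = 45 mm, under the column and out to the lip in front, 36 mm wide, so stubs overhang it 10 mm each side; under it a 30 mm wide pedestal on a base plate 8 mm thick. Column inside 33 (x) x 59 mm (y). The lowest stub can be drawn along -x; those above then drop 30 mm.
- outlet (a point): point on the deck (z = 45 mm) under the chute's front plate, 18.5 mm ahead (-x) of the column's centre. The plate, 4 mm thick, 36 mm wide, spans z = 78 to 170 mm and holds back all but the lowest stub; straps at z = 135 to 150 mm join it to 3 mm side cheeks (outside |y| = 29.5 mm) that cover only the rear 10 mm of the stubs' ends. Two back strips to z = 170 mm.
- deck_lip (a point): inner top edge of the stop lip at the deck's front end, 110 mm ahead (-x) of the column's centre; 4 mm thick, 4 mm above the deck
- tray: fixed grey open tray, outside 248 x 70 x 16 mm (x, y, z), walls 4 mm, inside 240 x 62 mm, floor 4 mm thick, walls 12 mm high inside; origin under its centre on the bench, x along its length. Parts go in a single row with their 56 mm lengths across it.
- bush: round steel bush standing on its flat end, diameter 40 mm, 32 mm high, 0.25 kg; origin at the centre of its underside; may be absent
- jaw: dark steel jaw block, 30 x 56 x 32 mm (x, y, z), two dark screw holes in its top, 0.3 kg; origin at the centre of its underside, length along y; may be absent
- slotted: steel block, 34 x 56 x 30 mm (x, y, z), with a slot 14 mm wide and 12 mm deep along y in its top, 0.3 kg; origin at the centre of its underside; may be absent
- flat: plain brass piece, 22 x 56 x 28 mm (x, y, z), 0.2 kg; origin at the centre of its underside; length along y; may be absent
- stub1: square aluminium bar stub, 30 x 56 x 30 mm (x, y, z), 0.14 kg; origin at its centre; its y axis runs along its length. At the start it lies level in the chute column, its length across the chute (along the chute's y), lowest of four.
- stub2: square aluminium bar stub, 30 x 56 x 30 mm (x, y, z), 0.14 kg; origin at its centre; its y axis runs along its length. At the start it lies level in the chute column, its length across the chute (along the chute's y), second from below.
- stub3: square aluminium bar stub, 30 x 56 x 30 mm (x, y, z), 0.14 kg; origin at its centre; its y axis runs along its length. At the start it lies level in the chute column, its length across the chute (along the chute's y), third from below.
- stub4: square aluminium bar stub, 30 x 56 x 30 mm (x, y, z), 0.14 kg; origin at its centre; its y axis runs along its length. At the start it lies level in the chute column, its length across the chute (along the chute's y), topmost.

How it is judged (in metres and radians):
On the way, in this order (a step that is already met when the one before it is completed fails the run):
1. the lowest stub is drawn clear of the column while the other three stay in it, the second now on the deck (x of stub1 in the frame of chute below -0.035 m and horizontal distance between each of stub2, stub3, stub4 and chute below 0.01 m and z of stub2 in the frame of chute below 0.064 m), for 0.2 s.
2. the second stub is drawn clear while the upper two stay in the column, the third now on the deck (x of stub2 in the frame of chute below -0.035 m and horizontal distance between each of stub3, stub4 and chute below 0.01 m and z of stub3 in the frame of chute below 0.064 m), for 0.2 s.
3. the third stub is drawn clear while the topmost stays in the column, now on the deck (x of stub3 in the frame of chute below -0.035 m and horizontal distance between stub4 and chute below 0.01 m and z of stub4 in the frame of chute below 0.064 m), for 0.2 s.
At the end, for the whole second after the job is handed in: the three lowest stubs and every loose part present are inside the tray walls, at rest on its floor (within 3 mm; stubs on any long face, parts upright within 0.12 rad); the topmost stub is in the column, within 10 mm of its axis, down on the deck (x of stub1 in the frame of tray between -0.12 and 0.12 m and y of stub1 in the frame of tray between -0.031 and 0.031 m and z of each of stub1, stub2, stub3 in the frame of tray below 0.022 m and linear speed of each of stub1, stub2, stub3, bush, jaw, slotted, flat below 0.02 m/s and x of stub2 in the frame of tray between -0.12 and 0.12 m and y of stub2 in the frame of tray between -0.031 and 0.031 m and x of stub3 in the frame of tray between -0.12 and 0.12 m and y of stub3 in the frame of tray between -0.031 and 0.031 m and x of bush in the frame of tray between -0.12 and 0.12 m and y of bush in the frame of tray between -0.031 and 0.031 m and z of each of bush, jaw, slotted, flat in the frame of tray below 0.0075 m and angle between each of bush, jaw, slotted, flat's own z axis and vertical below 0.12 rad and x of jaw in the frame of tray between -0.12 and 0.12 m and y of jaw in the frame of tray between -0.031 and 0.031 m and x of slotted in the frame of tray between -0.12 and 0.12 m and y of slotted in the frame of tray between -0.031 and 0.031 m and x of flat in the frame of tray between -0.12 and 0.12 m and y of flat in the frame of tray between -0.031 and 0.031 m and horizontal distance between stub4 and chute below 0.01 m and z of stub4 in the frame of chute below 0.064 m); the robot touches nothing.
It fails at once if the topmost stub is taken out of the column (horizontal distance between stub4 and chute above 0.02 m).
It fails at once if a bystander is shoved more than 8 cm (distance of any of bearing, nut, oil, driver, spanner, mug, chuckkey from where it was at the start of the episode above 0.08 m).
It fails at once if the oil bottle or the mug is knocked over (angle between any of oil, mug's own z axis and vertical above 0.6 rad).
Of bush, jaw, slotted, flat only 2 to 4 are there at a start; the rules pass over those that are not, and their reading is None.
At some moment in a run one of bush, jaw, slotted, flat may be knocked a few centimetres aside while the robot is not near it.
It also fails if it takes over 210 s, if anything falls off the work surface, if the arm or the gripper's body presses on something with over 40 N, if the wrist force passes 120 N, or if a joint passes its speed limit or range.

## Working session

There is one attempt and no reset: what is moved stays moved. The work goes in short steps, Python scripts to look and compute and a tool call to move; the robot and the scene stay as the last step left them, time stands still between calls to the robot, and variables do not carry over. Pictures are saved under pics/ and viewed, at most 14 in all, crops included, and the job is handed in when it is done.

Besides the shell and the picture viewer there is one more tool, called after "Call:" as name(argument=value, ...), one argument or row to a line, values as JSON. send_rows: Moves the arm, as the interface text tells. Shifts and turns lie within -1 to 1; 1 stands for 500 mm of shift or 30 degrees of turn. Its arguments: {"type":"object","properties":{"motion":{"type":"array"},"grip_force":{"type":"number"}},"required":["motion"]}

```bash
mkdir -p pics; cat > h.py <<'E'
import numpy as np, cv2
from workcell import env
from scipy.spatial.transform import Rotation as Rn
def grab(n,save=None):
    g=env.grab_frame(n); f=g["frame"]; H=f.shape[0]
    g["f"]=H/2/np.tan(np.radians(g["vertical_fov"])/2)
    g["R"]=cv2.Rodrigues(np.array(g["rvec"],float))[0]; g["t"]=np.array(g["tvec"],float).ravel()
    if save: cv2.imwrite("pics/"+save,cv2.cvtColor(f,cv2.COLOR_RGB2BGR))
    return g
def ray(g,u,v):
    d=g["R"].T@np.array([(u-g["cx"])/g["f"],(v-g["cy"])/g["f"],1.]); o=-g["R"].T@g["t"]; return o,d
def onz(g,u,v,z):
    o,d=ray(g,u,v); return o+d*(z-o[2])/d[2]
def proj(g,p):
    c=g["R"]@np.array(p,float)+g["t"]; return np.array([g["f"]*c[0]/c[2]+g["cx"],g["f"]*c[1]/c[2]+g["cy"]])
def tri(g1,p1,g2,p2):
    o1,d1=ray(g1,*p1);o2,d2=ray(g2,*p2); s=np.linalg.lstsq(np.c_[d1,-d2],o2-o1,rcond=None)[0]
    a=o1+s[0]*d1;b=o2+s[1]*d2; return (a+b)/2,np.linalg.norm(a-b)
E
python3 - <<'E'
from h import *
for n in("top","side"):
    g=grab(n,n+"0.png"); print(n,g["f"],g["cx"],g["cy"],-g["R"].T@g["t"],g["R"][2], g["R"][0])
    im=cv2.cvtColor(g["frame"],cv2.COLOR_RGB2BGR)
    cv2.imwrite("pics/"+n+"0b.png",cv2.resize(im,(800,600),interpolation=cv2.INTER_CUBIC))
print({k:np.round(v,2) for k,v in env.state().items()})
E
```

```text
top 350.2499624266008 257.01735814998517 189.86622995047856 [419.23026694 -25.78389748 790.38183395] [ 0.15781108 -0.01573621 -0.98734393] [ 0.02724617 -0.99942294  0.02028359]
side 373.1785022528518 254.7258876420847 188.19578239663096 [ 321.11093768 -569.84000205  706.00992486] [ 0.25872602  0.65914796 -0.70610538] [ 0.92410797 -0.38171994 -0.01772984]
{'time_s': np.float64(0.1), 'qpos': array([65.2 , 18.35, 89.7 , -0.  , 72.04, -1.14]), 'qvel': array([-0.11, -0.08, -0.23,  0.05, -0.06,  0.04]), 'effort': array([-0.000e+00, -4.133e+01, -2.325e+01,  7.000e-02,  4.000e-02,
       -0.000e+00]), 'ee_pos': array([230.48, 526.29, 213.21]), 'ee_rot': array([-179.91,   -0.  ,  156.35]), 'force': array([-0.1 ,  0.78, -0.59]), 'torque': array([0.01, 0.01, 0.  ]), 'gripper_force': np.float64(0.0), 'gripper_width': np.float64(91.02)}
```

View pics/top0b.png

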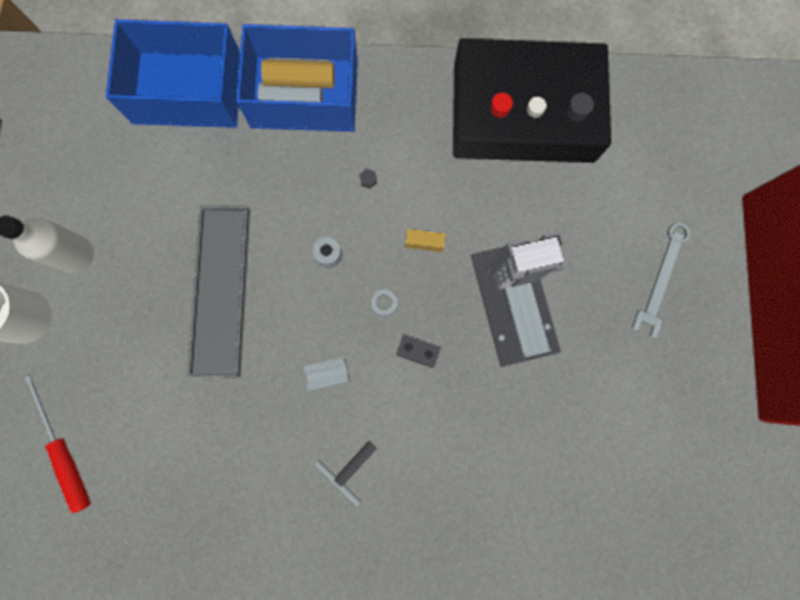

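View pics/side0b.png

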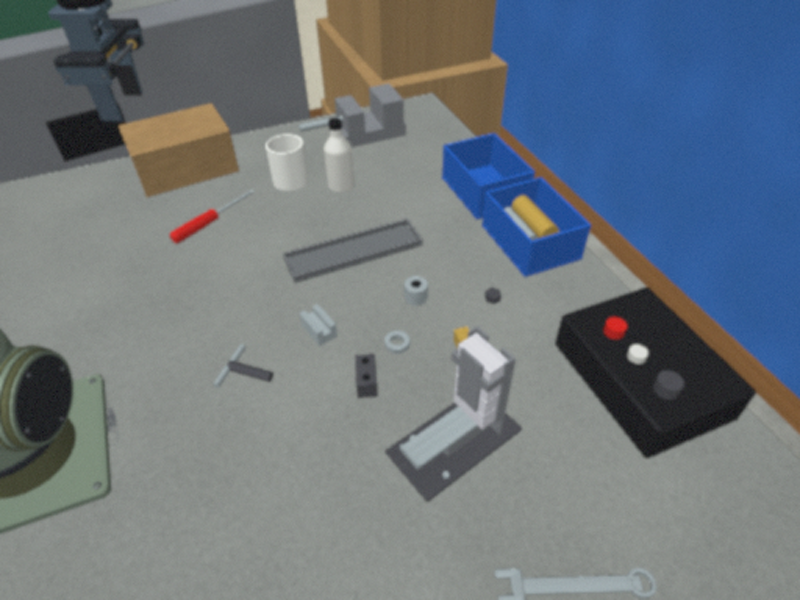

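The top view shows all four parts. In 800x600 pixels, the tray is at (220,290), bush (327,251), flat (425,240), jaw (418,350), slotted (326,374) and the chute at (525,300) with its outlet towards the image bottom, i.e. roughly world -x. The ring at (384,302), the nut and the T-key are bystanders. Next I'll look at enlarged crops.

```bash
python3 - <<'E'
from h import *
a=cv2.imread("pics/top0.png");b=cv2.imread("pics/side0.png")
def crop(im,x0,y0,w,h,s,n):
    c=cv2.resize(im[y0:y0+h,x0:x0+w],None,fx=s,fy=s,interpolation=cv2.INTER_CUBIC)
    c=cv2.convertScaleAbs(c,alpha=1.5,beta=-30)
    for i in range(0,w,20): cv2.putText(c,str(x0+i),(i*s,8),0,.3,(0,255,255),1); cv2.line(c,(i*s,8),(i*s,14),(0,255,255),1)
    for i in range(0,h,20): cv2.putText(c,str(y0+i),(0,i*s+4),0,.3,(0,255,255),1); cv2.line(c,(18,i*s),(24,i*s),(0,255,255),1)
    cv2.imwrite("pics/"+n,c)
crop(a,180,130,190,120,4,"topc.png"); crop(b,175,130,190,192,3,"sidec.png")
E
```

```text
(no output)
```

View pics/topc.png

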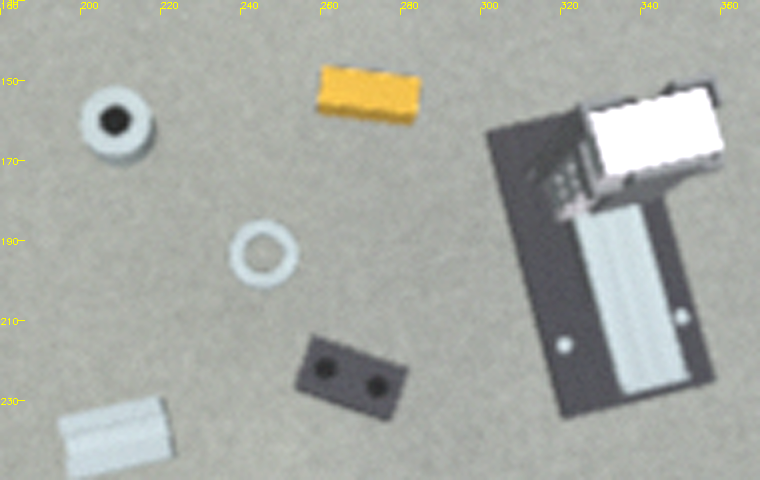

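View pics/sidec.png

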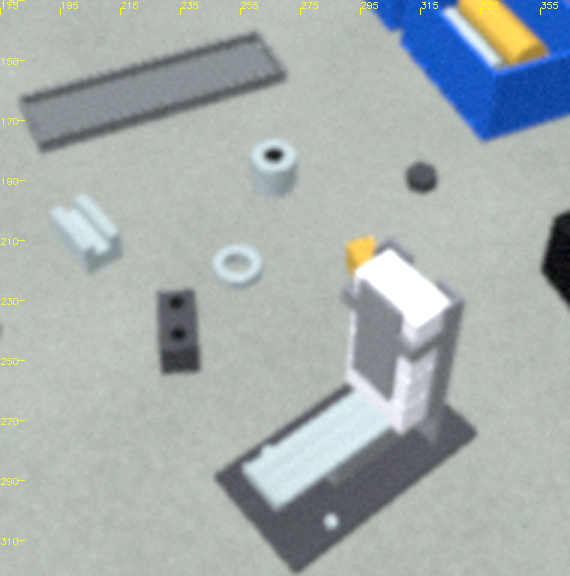

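The crops show these pixel positions (original frame, read off the ruler):

- **Chute:** base corners in the top view at (302,163), (320,234) and (358,225). Deck front corners are (335.5,228.7) and (352,224.5).
- **Parts in the top view:** bush (209,160), flat about (272,153), jaw about (268,224), slotted about (209,239).

Next I'll triangulate these and look closer at the tray.

```bash
python3 - <<'E'
from h import *
import pickle
gt=grab("top");gs=grab("side"); pickle.dump((gt,gs),open("g0.pkl","wb"))
T=lambda x,y:(180+x/4-.375+0,130+y/4-.375); S=lambda x,y:(175+x/3-.33,130+y/3-.33)
def q(n,t,s):
    p,e=tri(gt,T(*t),gs,S(*s)); print(n,np.round(p,1),round(e,1))
q("lip+y",(622,395),(243,468)); q("lip-y",(688,378),(277,508))
q("st4 f+y",(605,172),(355,275));q("st4 b+y",(590,110),(385,248));q("st4 b-y",(708,88),(450,295));q("st4 f-y",(722,152),(415,325))
q("base f+y",(562,418),(218,477));q("base f-y",(713,380),(296,572))
q("bush",(116,120),(274,155)); q("jawh1",(326,369),(176,302));q("jawh2",(377,387),(178,334)); q("slot c1",(60,415),(52,210)); q("flat",(323,66),(371,237))
def fz(n,pts,z):
    P=np.array([onz(gt,*T(*p),z)[:2] for p in pts]); r=cv2.minAreaRect(P.astype(np.float32)); print(n,"mean",P.mean(0).round(1),"edges",[np.round(np.linalg.norm(P[i]-P[i-1]),1) for i in range(len(P))],"ang long",np.round(np.degrees(np.arctan2(*(P[1]-P[0]+P[2]-P[3])[::-1])),1))
fz("flat",[(323,66),(420,77),(415,114),(318,104)],28)
fz("jaw",[(313,337),(408,368),(392,420),(297,388)],32)
fz("slot",[(60,415),(160,397),(174,457),(68,478)],30)
fz("st4",[(590,110),(708,88),(722,152),(605,172)],165)
fz("lip",[(622,395),(688,378)]*2,49)
fz("base",[(562,418),(713,380)]*2,8); fz("baseL",[(490,132),(562,418)]*2,8)
print("bush",onz(gt,*T(116,120),32), "bearing",onz(gt,*T(264,254),8))
c=np.zeros((585,760,3),np.uint8)
a=cv2.imread("pics/top0.png");b=cv2.imread("pics/side0.png")
u=cv2.resize(a[128:245,118:168],None,fx=5,fy=5,interpolation=cv2.INTER_CUBIC);c[:585,:250]=u
u=cv2.resize(b[138:184,178:278],None,fx=5,fy=5,interpolation=cv2.INTER_CUBIC);c[:230,255:755]=u
cv2.imwrite("pics/tray.png",cv2.convertScaleAbs(c,alpha=2,beta=-90))
E
```

```text
lip+y [ 460.6 -206.4   43.7] 0.0
lip-y [ 470.1 -241.8   43.7] 1.0
st4 f+y [ 555.3 -171.   159.4] 2.3
st4 b+y [ 581.8 -162.6  165.2] 4.7
st4 b-y [ 594.9 -216.4  170.9] 0.3
st4 f-y [ 566.8 -224.3  164.9] 0.9
base f+y [ 449.8 -182.8    1.5] 1.5
base f-y [ 472.4 -268.     2.1] 0.8
bush [605.   71.3  31.7] 0.3
jawh1 [470.5 -48.6  32.8] 0.3
jawh2 [461.7 -76.5  31.1] 0.2
slot c1 [426.9  97.6  16.4] 31.4
flat [641.2 -42.8  26. ] 0.6
flat mean [627.7 -69. ] edges [np.float64(22.2), np.float64(54.9), np.float64(21.6), np.float64(54.6)] ang long -94.5
jaw mean [466.1 -63.1] edges [np.float64(28.9), np.float64(54.1), np.float64(29.3), np.float64(53.9)] ang long -106.7
slot mean [431.4  63.2] edges [np.float64(33.8), np.float64(54.3), np.float64(32.9), np.float64(57.4)] ang long -77.7
st4 mean [ 575.6 -193.9] edges [np.float64(29.7), np.float64(56.2), np.float64(30.7), np.float64(55.2)] ang long -77.9
lip mean [ 465.3 -222.7] edges [np.float64(36.6), np.float64(36.6), np.float64(36.6), np.float64(36.6)] ang long 0.0
base mean [ 460.6 -223.8] edges [np.float64(88.1), np.float64(88.1), np.float64(88.1), np.float64(88.1)] ang long 0.0
baseL mean [ 529.8 -160.8] edges [np.float64(167.1), np.float64(167.1), np.float64(167.1), np.float64(167.1)] ang long 0.0
bush [605.04585838  71.24856236  32.        ] bearing [536.05045315 -12.74405128   8.        ]
```

View pics/tray.png

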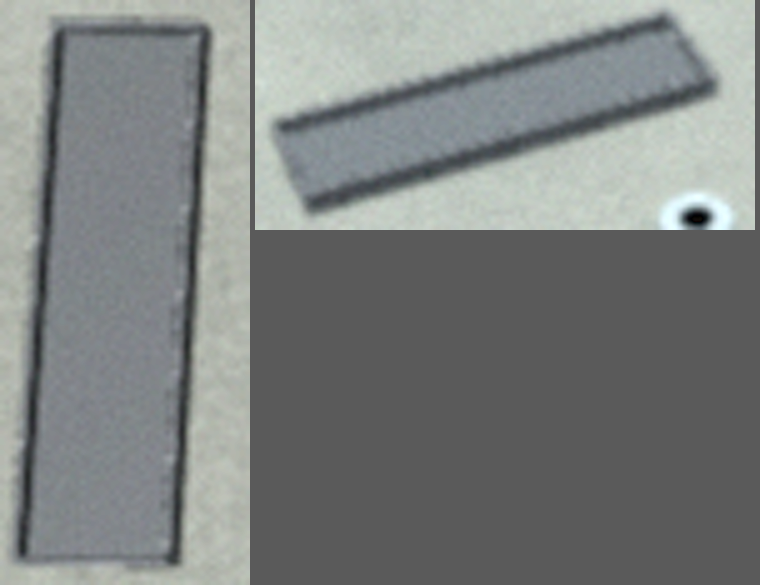

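The tray crop shows dark bands. The left band is the inner face of the +y wall and the right band is the outer face of the -y wall; the side view shows the same two faces. I'll fit lines to these bands sub-pixel in both views.

```bash
python3 - <<'E'
from h import *
import pickle
gt,gs=pickle.load(open("g0.pkl","rb"))
def band(g,p0,p1,zc,w=4):
    im=cv2.GaussianBlur(cv2.cvtColor(g["frame"],cv2.COLOR_RGB2GRAY).astype(np.float32),(0,0),.6)
    p0,p1=np.array(p0,float),np.array(p1,float); d=(p1-p0)/np.linalg.norm(p1-p0); n=np.array([-d[1],d[0]]); s=np.arange(-w,w+.01,.1); out=[]
    for k in np.linspace(.06,.94,60):
        c=p0+k*(p1-p0); q=(c+s[:,None]*n).astype(np.float32)
        v=cv2.remap(im,q[:,0][None],q[:,1][None],cv2.INTER_CUBIC)[0]
        wgt=np.clip(np.percentile(v,40)-v,0,None)**2; out.append(c+n*(wgt@s)/wgt.sum())
    P=np.array([onz(g,*p,zc)[:2] for p in out],np.float32)
    vx,vy,x,y=cv2.fitLine(P,cv2.DIST_HUBER,0,.01,.01).ravel()
    if vx<0: vx,vy=-vx,-vy
    return np.degrees(np.arctan2(vy,vx)),y+vy/vx*(520-x), P[:,0].mean()+vx/vy*(0) if abs(vy)>abs(vx) else None
T=lambda x,y:(118+x/5-.4,128+y/5-.4); S=lambda x,y:(178+(x-255)/5-.4,138+y/5-.4)
print("top +y inner z10",band(gt,T(59,30),T(22,557),10)); print("top -y outer z8",band(gt,T(206,30),T(175,560),8))
print("side +y inner z10",band(gs,S(280,126),S(668,18),10)); print("side -y outer z8",band(gs,S(312,207),S(713,87),8))
for n,p in dict(fl=(55,24),fr=(208,24),nl=(18,560),nr=(178,562)).items(): print(n,onz(gt,*T(*p),16))
for n,p in dict(fl=(668,13),fr=(718,82),nl=(274,123),nr=(308,203)).items(): print("side",n,onz(gs,*S(*p),16))
print("far end inner z10",onz(gt,*T(130,32),10))
im=cv2.cvtColor(gt["frame"],cv2.COLOR_RGB2GRAY)
for c in (130,138,146): print(im[125:138,c], im[234:246,c-6])
E
```

```text
top +y inner z10 (np.float32(0.8491634), np.float32(255.93166), None)
top -y outer z8 (np.float32(0.8569841), np.float32(190.49643), None)
side +y inner z10 (np.float32(0.69445693), np.float32(254.66624), None)
side -y outer z8 (np.float32(0.7820461), np.float32(190.34242), None)
fl [666.79610654 258.43237762  16.        ]
fr [669.15553717 189.04448626  16.        ]
nl [424.62092303 253.92390673  16.        ]
nr [425.66803384 184.75387368  16.        ]
side fl [667.00123816 256.48402009  16.        ]
side fr [668.07961812 185.43078746  16.        ]
side nl [423.28314256 253.22393971  16.        ]
side nr [423.52492669 181.27159125  16.        ]
far end inner z10 [666.06069799 226.09150026  10.        ]
[138 138 139 141 142 138 122 116  96  84  83  83  85] [103 108 111 110 110 105 108 128 139 141 138 134]
[136 138 135 136 139 138 124 120  98  87 105 112 111] [114 112 111 114 110 102 113 128 131 133 136 136]
[136 138 137 141 136 139 121 113  95  90 104 108 109] [109 112 111 113 113 104 121 132 133 133 133 136]
```

The tray is centred at about (547, 225.4) with yaw 0.8°, and the band spacing is 65.4 against the 66 expected. The chute column is at about (575.5, -194) with yaw 14.7°. Part heights and sizes check out. Next is a row planner.

```bash
cat > plan.py <<'E'
from h import *
import sys,json
# pose: x,y,z,yaw,tilt(fingers lean toward tool +x), R = Rz(yaw) Rx(180) Ry(tilt)-like
def rot(yaw,tilt): return Rn.from_euler("z",yaw,degrees=True)*Rn.from_euler("y",-tilt,degrees=True)*Rn.from_euler("x",180,degrees=True)
def plan(wps,start=None,vmax=48,wmax=9.5,split=12):
    """wps: (x,y,z,yaw,tilt,grip[,rows])"""
    s=env.state(); p=np.array(s["ee_pos"],float); R=Rn.from_euler("xyz",s["ee_rot"],degrees=True)
    if start: p=np.array(start[:3],float); R=rot(*start[3:5])
    out=[]
    for w in wps:
        t=np.array(w[:3],float); Rt=rot(w[3],w[4]); d=t-p; rv=(R.inv()*Rt).as_rotvec(degrees=True)
        n=int(max(1,np.ceil(np.linalg.norm(d)/vmax),np.ceil(np.linalg.norm(rv)/wmax)))
        if len(w)>6: n=max(n,w[6])
        for i in range(n):
            a=R.inv().apply(d/n)/500; b=rv/n/30
            r={k:round(float(v),4) for k,v in zip(("tx","ty","tz","rx","ry","rz"),[*a,*b]) if abs(v)>5e-5}; r["gripper"]=w[5]; out.append(r)
            p=p+R.apply([r.get(k,0)*500 for k in("tx","ty","tz")]); R=R*Rn.from_rotvec([r.get(k,0)*30 for k in("rx","ry","rz")],degrees=True)
    for i in range(0,len(out),split): print(json.dumps(out[i:i+split]).replace('": ','":').replace(', "',',"'))
    print("end",p.round(1),R.as_euler("xyz",degrees=True).round(1))
def st():
    s=env.state(); R=Rn.from_euler("xyz",s["ee_rot"],degrees=True); x=R.as_matrix(); 
    print(round(s["time_s"],2),"pos",np.round(s["ee_pos"],1),"rot",np.round(s["ee_rot"],1),"F",np.round(s["force"],1),"w",round(s["gripper_width"],1),"gf",round(s["gripper_force"],1),"q",np.round(s["qpos"],0))
E
python3 - <<'E'
from plan import *
print(rot(0,10).apply([0,0,1]))
plan([(631,-68,150,-4.5,-10,-1)])
plan([(631,-68,18,-4.5,-10,-1)],start=(631,-68,150,-4.5,-10))
E
```

```text
[ 1.73648178e-01 -1.22464680e-16 -9.84807753e-01]
[{"tx":-0.0712,"ty":-0.0452,"tz":0.0075,"rx":0.0275,"ry":-0.0045,"rz":0.3143,"gripper":-1}, {"tx":-0.0776,"ty":-0.0328,"tz":0.0083,"rx":0.0275,"ry":-0.0045,"rz":0.3143,"gripper":-1}, {"tx":-0.0819,"ty":-0.0195,"tz":0.0088,"rx":0.0275,"ry":-0.0045,"rz":0.3143,"gripper":-1}, {"tx":-0.084,"ty":-0.0057,"tz":0.0092,"rx":0.0275,"ry":-0.0045,"rz":0.3143,"gripper":-1}, {"tx":-0.0837,"ty":0.0083,"tz":0.0094,"rx":0.0275,"ry":-0.0045,"rz":0.3143,"gripper":-1}, {"tx":-0.0812,"ty":0.022,"tz":0.0093,"rx":0.0275,"ry":-0.0045,"rz":0.3143,"gripper":-1}, {"tx":-0.0765,"ty":0.0352,"tz":0.0091,"rx":0.0275,"ry":-0.0045,"rz":0.3143,"gripper":-1}, {"tx":-0.0696,"ty":0.0473,"tz":0.0087,"rx":0.0275,"ry":-0.0045,"rz":0.3143,"gripper":-1}, {"tx":-0.0609,"ty":0.0582,"tz":0.0081,"rx":0.0275,"ry":-0.0045,"rz":0.3143,"gripper":-1}, {"tx":-0.0505,"ty":0.0675,"tz":0.0073,"rx":0.0275,"ry":-0.0045,"rz":0.3143,"gripper":-1}, {"tx":-0.0388,"ty":0.075,"tz":0.0064,"rx":0.0275,"ry":-0.0045,"rz":0.3143,"gripper":-1}, {"tx":-0.0259,"ty":0.0804,"tz":0.0053,"rx":0.0275,"ry":-0.0045,"rz":0.3143,"gripper":-1}]
[{"tx":-0.0124,"ty":0.0836,"tz":0.0042,"rx":0.0275,"ry":-0.0045,"rz":0.3143,"gripper":-1}, {"tx":0.0015,"ty":0.0846,"tz":0.003,"rx":0.0275,"ry":-0.0045,"rz":0.3143,"gripper":-1}, {"tx":0.0153,"ty":0.0832,"tz":0.0018,"rx":0.0275,"ry":-0.0045,"rz":0.3143,"gripper":-1}, {"tx":0.0288,"ty":0.0796,"tz":0.0006,"rx":0.0275,"ry":-0.0045,"rz":0.3143,"gripper":-1}, {"tx":0.0414,"ty":0.0738,"tz":-0.0006,"rx":0.0275,"ry":-0.0045,"rz":0.3143,"gripper":-1}]
end [630.9 -68.  150. ] [180.   10.   -4.5]
[{"tx":0.0153,"tz":0.0867,"gripper":-1}, {"tx":0.0153,"tz":0.0867,"gripper":-1}, {"tx":0.0153,"tz":0.0867,"gripper":-1}]
end [631.  -68.   17.9] [180.   10.   -4.5]
```

Call:
send_rows(
  motion=[
    {"rz": 0.35, "gripper": -1},
    {"rz": 0.35, "gripper": -1},
    {"rz": 0.35, "gripper": -1},
    {"rz": 0.35, "gripper": -1},
    {"rz": 0.35, "gripper": -1},
    {"rz": 0.35, "gripper": -1},
    {"rz": 0.35, "gripper": -1},
    {"rz": 0.35, "gripper": -1},
    {"rz": 0.35, "gripper": -1},
    {"rz": 0.35, "gripper": -1},
    {"rz": 0.35, "gripper": -1},
    {"rz": 0.35, "gripper": -1},
  ],
  grip_force=25,
)

```text
invalid input at $.motion[0]: expected keys tx, ty, tz, rx, ry, rz, gripper
```

Call:
send_rows(
  motion=[
    {"rz": 0.29, "gripper": -1},
    {"rz": 0.29, "gripper": -1},
    {"rz": 0.29, "gripper": -1},
    {"rz": 0.29, "gripper": -1},
    {"ty": 0.1, "gripper": -1},
    {"ty": 0.1, "gripper": -1},
    {"ty": 0.1, "gripper": -1},
    {"ty": 0.1, "gripper": -1},
    {"ty": 0.1, "gripper": -1},
  ],
)

```text
invalid input at $.motion[0]: expected keys tx, ty, tz, rx, ry, rz, gripper
```

```bash
python3 - <<'E'
from plan import *
st(); plan([(631,-68,150,-4.5,-10,-1)])
E
```

```text
0.2 pos [230.5 526.4 213.5] rot [-179.9   -0.   156.3] F [-0.1 -0.6 -0.2] w 91.3 gf 0.0 q [65. 18. 90. -0. 72. -1.]
[{"tx":-0.0712,"ty":-0.0452,"tz":0.0075,"rx":0.0275,"ry":-0.0045,"rz":0.3143,"gripper":-1}, {"tx":-0.0776,"ty":-0.0328,"tz":0.0083,"rx":0.0275,"ry":-0.0045,"rz":0.3143,"gripper":-1}, {"tx":-0.0819,"ty":-0.0195,"tz":0.0088,"rx":0.0275,"ry":-0.0045,"rz":0.3143,"gripper":-1}, {"tx":-0.084,"ty":-0.0057,"tz":0.0092,"rx":0.0275,"ry":-0.0045,"rz":0.3143,"gripper":-1}, {"tx":-0.0837,"ty":0.0083,"tz":0.0094,"rx":0.0275,"ry":-0.0045,"rz":0.3143,"gripper":-1}, {"tx":-0.0812,"ty":0.022,"tz":0.0093,"rx":0.0275,"ry":-0.0045,"rz":0.3143,"gripper":-1}, {"tx":-0.0765,"ty":0.0352,"tz":0.0091,"rx":0.0275,"ry":-0.0045,"rz":0.3143,"gripper":-1}, {"tx":-0.0696,"ty":0.0473,"tz":0.0087,"rx":0.0275,"ry":-0.0045,"rz":0.3143,"gripper":-1}, {"tx":-0.0609,"ty":0.0582,"tz":0.0081,"rx":0.0275,"ry":-0.0045,"rz":0.3143,"gripper":-1}, {"tx":-0.0505,"ty":0.0675,"tz":0.0073,"rx":0.0275,"ry":-0.0045,"rz":0.3143,"gripper":-1}, {"tx":-0.0388,"ty":0.075,"tz":0.0064,"rx":0.0275,"ry":-0.0045,"rz":0.3143,"gripper":-1}, {"tx":-0.0259,"ty":0.0804,"tz":0.0053,"rx":0.0275,"ry":-0.0045,"rz":0.3143,"gripper":-1}]
[{"tx":-0.0124,"ty":0.0836,"tz":0.0042,"rx":0.0275,"ry":-0.0045,"rz":0.3143,"gripper":-1}, {"tx":0.0015,"ty":0.0846,"tz":0.003,"rx":0.0275,"ry":-0.0045,"rz":0.3143,"gripper":-1}, {"tx":0.0153,"ty":0.0832,"tz":0.0018,"rx":0.0275,"ry":-0.0045,"rz":0.3143,"gripper":-1}, {"tx":0.0288,"ty":0.0796,"tz":0.0006,"rx":0.0275,"ry":-0.0045,"rz":0.3143,"gripper":-1}, {"tx":0.0414,"ty":0.0738,"tz":-0.0006,"rx":0.0275,"ry":-0.0045,"rz":0.3143,"gripper":-1}]
end [630.9 -68.  150. ] [180.   10.   -4.5]
```

Call:
send_rows(
  motion=[
    {"tx": 0, "ty": 0, "tz": 0, "rx": 0, "ry": 0, "rz": 0.35, "gripper": -1},
    {"tx": 0, "ty": 0, "tz": 0, "rx": 0, "ry": 0, "rz": 0.35, "gripper": -1},
    {"tx": 0, "ty": 0, "tz": 0, "rx": 0, "ry": 0, "rz": 0.35, "gripper": -1},
    {"tx": 0, "ty": 0, "tz": 0, "rx": 0, "ry": 0, "rz": 0.35, "gripper": -1},
    {"tx": 0, "ty": 0, "tz": 0, "rx": 0, "ry": 0, "rz": 0.35, "gripper": -1},
    {"tx": 0, "ty": 0, "tz": 0, "rx": 0, "ry": 0, "rz": 0.35, "gripper": -1},
    {"tx": 0, "ty": 0, "tz": 0, "rx": 0, "ry": 0, "rz": 0.35, "gripper": -1},
    {"tx": 0, "ty": 0, "tz": 0, "rx": 0, "ry": 0, "rz": 0.35, "gripper": -1},
    {"tx": 0, "ty": 0, "tz": 0, "rx": 0, "ry": 0, "rz": 0.35, "gripper": -1},
    {"tx": 0, "ty": 0, "tz": 0, "rx": 0, "ry": 0, "rz": 0.35, "gripper": -1},
    {"tx": 0, "ty": 0, "tz": 0, "rx": 0, "ry": 0, "rz": 0.35, "gripper": -1},
    {"tx": 0, "ty": 0, "tz": 0, "rx": 0, "ry": 0, "rz": 0.35, "gripper": -1},
  ],
  grip_force=25,
)

```text
time_s: 1.7
ee_pos: [230.6, 526.6, 213.7]
ee_rot: [180.0, 0.0, 30.0]
force: [1.0, -0.9, 0.1]
gripper_width: 91.4
gripper_force: 0.0
```

Call:
send_rows(
  motion=[
    {"tx": 0, "ty": 0, "tz": 0, "rx": 0, "ry": 0, "rz": 0.29, "gripper": -1},
    {"tx": 0, "ty": 0, "tz": 0, "rx": 0, "ry": 0, "rz": 0.29, "gripper": -1},
    {"tx": 0, "ty": 0, "tz": 0, "rx": 0, "ry": 0, "rz": 0.29, "gripper": -1},
    {"tx": 0, "ty": 0, "tz": 0, "rx": 0, "ry": 0, "rz": 0.29, "gripper": -1},
    {"tx": 0.06, "ty": 0.08, "tz": 0, "rx": 0, "ry": 0, "rz": 0, "gripper": -1},
    {"tx": 0.06, "ty": 0.08, "tz": 0, "rx": 0, "ry": 0, "rz": 0, "gripper": -1},
    {"tx": 0.06, "ty": 0.08, "tz": 0, "rx": 0, "ry": 0, "rz": 0, "gripper": -1},
    {"tx": 0.06, "ty": 0.08, "tz": 0, "rx": 0, "ry": 0, "rz": 0, "gripper": -1},
    {"tx": 0.06, "ty": 0.08, "tz": 0, "rx": 0, "ry": 0, "rz": 0, "gripper": -1},
    {"tx": 0.06, "ty": 0.08, "tz": 0, "rx": 0, "ry": 0, "rz": 0, "gripper": -1},
    {"tx": 0.06, "ty": 0.08, "tz": 0, "rx": 0, "ry": 0, "rz": 0, "gripper": -1},
    {"tx": 0.06, "ty": 0.08, "tz": 0, "rx": 0, "ry": 0, "rz": 0, "gripper": -1},
  ],
)

```text
time_s: 3.2
ee_pos: [512.4, 180.5, 183.3]
ee_rot: [-177.8, 3.4, 0.1]
force: [0.6, 0.9, -0.1]
gripper_width: 91.3
gripper_force: 0.0
```

```bash
python3 - <<'E'
import re
s=open("plan.py").read()
s=s.replace('if abs(v)>5e-5}; r["gripper"]=w[5]','}; r["gripper"]=w[5]')
i=s.index("    for i in range(0,len(out),split)"); j=s.index("    print(\"end\"")
s=s[:i]+'''    k=0
    while k<len(out):
        m=k
        while m<len(out) and max(abs(out[m][q]-out[k][q]) for q in out[k])<3e-4: m+=1
        print(m-k,"x",json.dumps(out[k]).replace('": ','":').replace(', "',',"')); k=m
'''+s[j:]
open("plan.py","w").write(s)
from plan import *
st(); plan([(631,-68,150,-4.5,-10,-1),(631,-68,18,-4.5,-10,-1)])
E
```

```text
3.2 pos [512.4 180.5 183.3] rot [-1.778e+02  3.400e+00  1.000e-01] F [ 0.6  0.9 -0.1] w 91.3 gf 0.0 q [ 16.  18.  95.   3.  70. 105.]
1 x {"tx":0.0399,"ty":0.0832,"tz":0.0055,"rx":-0.0093,"ry":-0.0362,"rz":0.0263,"gripper":-1}
1 x {"tx":0.0412,"ty":0.0826,"tz":0.0052,"rx":-0.0093,"ry":-0.0362,"rz":0.0263,"gripper":-1}
1 x {"tx":0.0424,"ty":0.082,"tz":0.0048,"rx":-0.0093,"ry":-0.0362,"rz":0.0263,"gripper":-1}
1 x {"tx":0.0436,"ty":0.0814,"tz":0.0044,"rx":-0.0093,"ry":-0.0362,"rz":0.0263,"gripper":-1}
1 x {"tx":0.0448,"ty":0.0808,"tz":0.0039,"rx":-0.0093,"ry":-0.0362,"rz":0.0263,"gripper":-1}
1 x {"tx":0.046,"ty":0.0801,"tz":0.0035,"rx":-0.0093,"ry":-0.0362,"rz":0.0263,"gripper":-1}
3 x {"tx":0.0153,"ty":0.0001,"tz":0.0866,"rx":-0.0001,"ry":0.0,"rz":0.0001,"gripper":-1}
end [631.1 -68.   18.1] [180.   10.   -4.5]
```

Call:
send_rows(
  motion=[
    {"tx": 0, "ty": 0, "tz": 0, "rx": 0, "ry": 0, "rz": 0, "gripper": -1},
    {"tx": 0, "ty": 0, "tz": 0, "rx": 0, "ry": 0, "rz": 0, "gripper": -1},
  ],
)

```text
time_s: 3.45
ee_pos: [511.2, 182.2, 183.3]
ee_rot: [-177.8, 3.4, 0.1]
force: [0.1, -1.0, -0.2]
gripper_width: 90.9
gripper_force: 0.0
```

```bash
python3 - <<'E'
from plan import *
st()
E
```

```text
3.45 pos [511.2 182.2 183.3] rot [-1.778e+02  3.400e+00  1.000e-01] F [ 0.1 -1.  -0.2] w 90.9 gf 0.0 q [ 16.  18.  95.   3.  70. 105.]
```

Call:
send_rows(
  motion=[
    {"tx": 0.04, "ty": 0.083, "tz": 0.005, "rx": -0.01, "ry": -0.036, "rz": 0.026, "gripper": -1},
    {"tx": 0.04, "ty": 0.083, "tz": 0.005, "rx": -0.01, "ry": -0.036, "rz": 0.026, "gripper": -1},
    {"tx": 0.042, "ty": 0.082, "tz": 0.005, "rx": -0.01, "ry": -0.036, "rz": 0.026, "gripper": -1},
    {"tx": 0.043, "ty": 0.081, "tz": 0.004, "rx": -0.01, "ry": -0.036, "rz": 0.026, "gripper": -1},
    {"tx": 0.045, "ty": 0.08, "tz": 0.004, "rx": -0.01, "ry": -0.036, "rz": 0.026, "gripper": -1},
    {"tx": 0.046, "ty": 0.08, "tz": 0.003, "rx": -0.01, "ry": -0.036, "rz": 0.026, "gripper": -1},
    {"tx": 0, "ty": 0, "tz": 0, "rx": 0, "ry": 0, "rz": 0, "gripper": -1},
  ],
)

```text
time_s: 4.32
ee_pos: [630.3, -66.8, 150.1]
ee_rot: [179.9, 10.0, -4.5]
force: [-1.2, 0.1, -0.7]
gripper_width: 91.0
gripper_force: 0.0
```

```bash
python3 - <<'E'
from plan import *
st(); plan([(631,-68,80,-4.5,-10,-1),(631,-68,18,-4.5,-10,-1)],vmax=25,wmax=4)
E
```

```text
4.33 pos [630.3 -66.8 150.1] rot [179.9  10.   -4.5] F [-1.2  0.1 -0.7] w 91.0 gf 0.0 q [-7. 31. 78. -1. 80. 88.]
3 x {"tx":0.0086,"ty":0.0007,"tz":0.0459,"rx":0.0015,"ry":0.0,"rz":-0.0002,"gripper":-1}
3 x {"tx":0.0072,"ty":-0.0,"tz":0.0407,"rx":-0.0,"ry":0.0,"rz":-0.0,"gripper":-1}
end [631. -68.  18.] [-180.    10.    -4.5]
```

Call:
send_rows(
  motion=[
    {"tx": 0.009, "ty": 0, "tz": 0.046, "rx": 0, "ry": 0, "rz": 0, "gripper": -1},
    {"tx": 0.009, "ty": 0.001, "tz": 0.046, "rx": 0, "ry": 0, "rz": 0, "gripper": -1},
    {"tx": 0.008, "ty": 0.001, "tz": 0.046, "rx": 0, "ry": 0, "rz": 0, "gripper": -1},
    {"tx": 0.007, "ty": 0, "tz": 0.041, "rx": 0, "ry": 0, "rz": 0, "gripper": -1},
    {"tx": 0.007, "ty": 0, "tz": 0.041, "rx": 0, "ry": 0, "rz": 0, "gripper": -1},
    {"tx": 0.007, "ty": 0, "tz": 0.04, "rx": 0, "ry": 0, "rz": 0, "gripper": -1},
    {"tx": 0, "ty": 0, "tz": 0, "rx": 0, "ry": 0, "rz": 0, "gripper": 1},
    {"tx": 0, "ty": 0, "tz": 0, "rx": 0, "ry": 0, "rz": 0, "gripper": 1},
    {"tx": 0, "ty": 0, "tz": 0, "rx": 0, "ry": 0, "rz": 0, "gripper": 1},
    {"tx": 0, "ty": 0, "tz": 0, "rx": 0, "ry": 0, "rz": 0, "gripper": 1},
  ],
)

```text
time_s: 5.58
ee_pos: [630.8, -67.9, 20.2]
ee_rot: [179.8, 9.8, -4.4]
force: [0.1, -2.1, 3.2]
gripper_width: 56.1
gripper_force: 25.0
```

```bash
python3 - <<'E'
from plan import *
st(); plan([(636,-68,70,-4.5,-10,1),(656,226.9,70,0.8,-10,1),(656,226.9,30,0.8,-10,1)],vmax=45)
E
```

```text
5.58 pos [630.8 -67.9  20.2] rot [179.8   9.8  -4.4] F [ 0.1 -2.1  3.2] w 56.1 gf 25.0 q [-7. 38. 87. -1. 65. 88.]
2 x {"tx":-0.0034,"ty":-0.0001,"tz":-0.0499,"rx":0.0035,"ry":-0.0028,"rz":0.0013,"gripper":1}
1 x {"tx":-0.0009,"ty":-0.0845,"tz":0.0002,"rx":-0.0044,"ry":0.0,"rz":-0.0248,"gripper":1}
1 x {"tx":0.0002,"ty":-0.0845,"tz":-0.0,"rx":-0.0044,"ry":0.0,"rz":-0.0248,"gripper":1}
1 x {"tx":0.0013,"ty":-0.0844,"tz":-0.0002,"rx":-0.0044,"ry":0.0,"rz":-0.0248,"gripper":1}
1 x {"tx":0.0024,"ty":-0.0844,"tz":-0.0004,"rx":-0.0044,"ry":0.0,"rz":-0.0248,"gripper":1}
1 x {"tx":0.0035,"ty":-0.0844,"tz":-0.0006,"rx":-0.0044,"ry":0.0,"rz":-0.0248,"gripper":1}
1 x {"tx":0.0046,"ty":-0.0843,"tz":-0.0008,"rx":-0.0044,"ry":0.0,"rz":-0.0248,"gripper":1}
1 x {"tx":0.0057,"ty":-0.0843,"tz":-0.001,"rx":-0.0044,"ry":0.0,"rz":-0.0248,"gripper":1}
1 x {"tx":0.0138,"ty":0.0001,"tz":0.0786,"rx":0.0002,"ry":0.0001,"rz":-0.0003,"gripper":1}
end [656.  226.9  30. ] [-180.    10.     0.8]
```

Call:
send_rows(
  motion=[
    {"tx": -0.003, "ty": 0, "tz": -0.05, "rx": 0, "ry": 0, "rz": 0, "gripper": 1},
    {"tx": -0.003, "ty": 0, "tz": -0.05, "rx": 0, "ry": 0, "rz": 0, "gripper": 1},
    {"tx": -0.001, "ty": -0.0845, "tz": 0, "rx": -0.004, "ry": 0, "rz": -0.025, "gripper": 1},
    {"tx": 0, "ty": -0.0845, "tz": 0, "rx": -0.004, "ry": 0, "rz": -0.025, "gripper": 1},
    {"tx": 0.001, "ty": -0.0845, "tz": 0, "rx": -0.004, "ry": 0, "rz": -0.025, "gripper": 1},
    {"tx": 0.002, "ty": -0.0845, "tz": 0, "rx": -0.004, "ry": 0, "rz": -0.025, "gripper": 1},
    {"tx": 0.0035, "ty": -0.0845, "tz": -0.001, "rx": -0.004, "ry": 0, "rz": -0.025, "gripper": 1},
    {"tx": 0.005, "ty": -0.084, "tz": -0.001, "rx": -0.004, "ry": 0, "rz": -0.025, "gripper": 1},
    {"tx": 0.006, "ty": -0.084, "tz": -0.001, "rx": -0.004, "ry": 0, "rz": -0.025, "gripper": 1},
    {"tx": 0.005, "ty": 0, "tz": 0.03, "rx": 0, "ry": 0, "rz": 0, "gripper": 1},
    {"tx": 0, "ty": 0, "tz": 0, "rx": 0, "ry": 0, "rz": 0, "gripper": 1},
  ],
)

```text
time_s: 6.95
ee_pos: [653.6, 226.5, 51.2]
ee_rot: [179.9, 10.2, 0.9]
force: [0.6, -0.5, -2.0]
gripper_width: 55.7
gripper_force: 25.0
```

```bash
python3 - <<'E'
from plan import *
st(); plan([(656,226.9,30,0.8,-10,1),(656,226.9,24.5,0.8,-10,1)],vmax=45)
E
```

```text
6.95 pos [653.6 226.5  51.2] rot [179.9  10.2   0.9] F [ 0.6 -0.5 -2. ] w 55.7 gf 25.0 q [ 17.  41.  76.   3.  74. 105.]
1 x {"tx":0.0123,"ty":-0.0008,"tz":0.0409,"rx":0.0051,"ry":0.0071,"rz":0.0028,"gripper":1}
1 x {"tx":0.0019,"ty":-0.0,"tz":0.0108,"rx":-0.0,"ry":-0.0,"rz":0.0,"gripper":1}
end [656.  226.9  24.5] [-180.    10.     0.8]
```

Call:
send_rows(
  motion=[
    {"tx": 0.006, "ty": 0, "tz": 0.02, "rx": 0, "ry": 0, "rz": 0, "gripper": 1},
    {"tx": 0.006, "ty": -0.001, "tz": 0.021, "rx": 0, "ry": 0, "rz": 0, "gripper": 1},
    {"tx": 0.002, "ty": 0, "tz": 0.011, "rx": 0, "ry": 0, "rz": 0, "gripper": 1},
    {"tx": 0, "ty": 0, "tz": 0, "rx": 0, "ry": 0, "rz": 0, "gripper": 1},
    {"tx": 0, "ty": 0, "tz": 0, "rx": 0, "ry": 0, "rz": 0, "gripper": 1},
  ],
)

```text
time_s: 7.58
ee_pos: [657.7, 227.8, 26.7]
ee_rot: [180.0, 9.9, 0.9]
force: [0.4, 0.5, -1.8]
gripper_width: 55.6
gripper_force: 25.0
```

```bash
python3 - <<'E'
from plan import *
st(); plan([(656,226.9,90,0.8,0,-1),(468,-63,90,-16.7,0,-1)],vmax=45)
E
```

```text
7.58 pos [657.7 227.8  26.7] rot [180.    9.9   0.9] F [ 0.4  0.5 -1.8] w 55.6 gf 25.0 q [ 17.  42.  76.   3.  71. 105.]
1 x {"tx":-0.0126,"ty":0.0009,"tz":-0.062,"rx":0.0005,"ry":0.1656,"rz":0.0014,"gripper":-1}
1 x {"tx":-0.0072,"ty":0.0009,"tz":-0.0629,"rx":0.0005,"ry":0.1656,"rz":0.0014,"gripper":-1}
1 x {"tx":-0.048,"ty":0.0718,"tz":-0.0,"rx":0.0,"ry":-0.0,"rz":0.0729,"gripper":-1}
1 x {"tx":-0.0452,"ty":0.0736,"tz":-0.0,"rx":0.0,"ry":-0.0,"rz":0.0729,"gripper":-1}
1 x {"tx":-0.0424,"ty":0.0753,"tz":-0.0,"rx":0.0,"ry":-0.0,"rz":0.0729,"gripper":-1}
1 x {"tx":-0.0395,"ty":0.0768,"tz":-0.0,"rx":0.0,"ry":-0.0,"rz":0.0729,"gripper":-1}
1 x {"tx":-0.0365,"ty":0.0783,"tz":-0.0,"rx":0.0,"ry":-0.0,"rz":0.0729,"gripper":-1}
1 x {"tx":-0.0335,"ty":0.0796,"tz":-0.0,"rx":0.0,"ry":-0.0,"rz":0.0729,"gripper":-1}
1 x {"tx":-0.0305,"ty":0.0808,"tz":-0.0,"rx":0.0,"ry":-0.0,"rz":0.0729,"gripper":-1}
1 x {"tx":-0.0273,"ty":0.0819,"tz":-0.0,"rx":0.0,"ry":-0.0,"rz":0.0729,"gripper":-1}
end [468.1 -63.   90. ] [180.   -0.  -16.7]
```

Call:
send_rows(
  motion=[
    {"tx": -0.004, "ty": 0.002, "tz": 0.004, "rx": 0, "ry": 0, "rz": 0, "gripper": 1},
    {"tx": 0, "ty": 0, "tz": 0, "rx": 0, "ry": 0, "rz": 0, "gripper": 1},
    {"tx": 0, "ty": 0, "tz": 0, "rx": 0, "ry": 0, "rz": 0, "gripper": -1},
    {"tx": 0, "ty": 0, "tz": 0, "rx": 0, "ry": 0, "rz": 0, "gripper": -1},
    {"tx": 0, "ty": 0, "tz": 0, "rx": 0, "ry": 0, "rz": 0, "gripper": -1},
    {"tx": -0.01, "ty": 0, "tz": -0.062, "rx": 0, "ry": 0.167, "rz": 0, "gripper": -1},
    {"tx": -0.007, "ty": 0, "tz": -0.062, "rx": 0, "ry": 0.167, "rz": 0, "gripper": -1},
    {"tx": -0.048, "ty": 0.072, "tz": 0, "rx": 0, "ry": 0, "rz": 0.073, "gripper": -1},
    {"tx": -0.045, "ty": 0.074, "tz": 0, "rx": 0, "ry": 0, "rz": 0.073, "gripper": -1},
    {"tx": -0.042, "ty": 0.075, "tz": 0, "rx": 0, "ry": 0, "rz": 0.073, "gripper": -1},
    {"tx": -0.039, "ty": 0.077, "tz": 0, "rx": 0, "ry": 0, "rz": 0.073, "gripper": -1},
  ],
)

```text
time_s: 8.95
ee_pos: [560.9, 80.4, 87.7]
ee_rot: [180.0, -0.1, -7.9]
force: [-0.5, -0.1, 0.3]
gripper_width: 91.3
gripper_force: 0.0
```

```bash
python3 - <<'E'
from plan import *
import pickle
gt,gs=pickle.load(open("g0.pkl","rb"))
g=grab("top"); d=np.abs(g["frame"].astype(int)-gt["frame"]).sum(2)
for n,(x,y,z) in dict(flat0=(628,-69,28),jaw=(466,-63,32),slot=(431,63,30),bush=(605,71,32),tray=(653,227,32)).items():
    u,v=proj(g,(x,y,z)).round().astype(int); print(n,u,v,(d[v-12:v+12,u-12:u+12]>70).sum())
h=cv2.cvtColor(g["frame"],cv2.COLOR_RGB2HSV); m=((h[...,1]>120)&(h[...,0]>12)&(h[...,0]<32)).astype(np.uint8); m[:,:60]=0; m[:120]=0
c=cv2.findContours(m,0,2)[0]
for k in c:
    if cv2.contourArea(k)>30: r=cv2.minAreaRect(k); print("yellow",r,onz(g,*r[0],32))
st(); plan([(467,-63,60,-16.7,0,-1),(467,-63,14,-16.7,0,-1)],vmax=45)
E
```

```text
flat0 272 152 328
jaw 268 224 1
slot 209 239 285
bush 209 160 406
tray 140 137 112
9.0 pos [556.7  76.5  87.4] rot [179.7   0.2  -8.1] F [-4.  -3.  -0.5] w 91.3 gf 0.0 q [  7.  24. 101.  -0.  55. 105.]
1 x {"tx":-0.0346,"ty":0.0753,"tz":0.0141,"rx":0.0022,"ry":0.0016,"rz":0.072,"gripper":-1}
1 x {"tx":-0.0317,"ty":0.0765,"tz":0.014,"rx":0.0022,"ry":0.0016,"rz":0.072,"gripper":-1}
1 x {"tx":-0.0288,"ty":0.0777,"tz":0.0139,"rx":0.0022,"ry":0.0016,"rz":0.072,"gripper":-1}
1 x {"tx":-0.0259,"ty":0.0787,"tz":0.0138,"rx":0.0022,"ry":0.0016,"rz":0.072,"gripper":-1}
2 x {"tx":-0.0,"ty":0.0,"tz":0.046,"rx":0.0001,"ry":0.0,"rz":-0.0,"gripper":-1}
end [467. -63.  14.] [-180.     0.   -16.7]
```

Call:
send_rows(
  motion=[
    {"tx": -0.035, "ty": 0.075, "tz": 0.012, "rx": 0.002, "ry": 0.001, "rz": 0.072, "gripper": -1},
    {"tx": -0.032, "ty": 0.0765, "tz": 0.012, "rx": 0.002, "ry": 0.001, "rz": 0.072, "gripper": -1},
    {"tx": -0.029, "ty": 0.0775, "tz": 0.012, "rx": 0.002, "ry": 0.001, "rz": 0.072, "gripper": -1},
    {"tx": -0.026, "ty": 0.0785, "tz": 0.012, "rx": 0.002, "ry": 0.001, "rz": 0.072, "gripper": -1},
    {"tx": 0, "ty": 0, "tz": 0, "rx": 0, "ry": 0, "rz": 0, "gripper": -1},
    {"tx": 0, "ty": 0, "tz": 0.05, "rx": 0, "ry": 0, "rz": 0, "gripper": -1},
    {"tx": 0, "ty": 0, "tz": 0.043, "rx": 0, "ry": 0, "rz": 0, "gripper": -1},
    {"tx": 0, "ty": 0, "tz": 0, "rx": 0, "ry": 0, "rz": 0, "gripper": -1},
  ],
)

```text
time_s: 10.0
ee_pos: [472.1, -56.9, 15.8]
ee_rot: [-179.8, -0.0, -16.5]
force: [-0.1, 0.9, -0.1]
gripper_width: 91.2
gripper_force: 0.0
```

```bash
python3 - <<'E'
from plan import *
st()
E
```

```text
10.0 pos [472.1 -56.9  15.8] rot [-179.8   -0.   -16.5] F [-0.1  0.9 -0.1] w 91.2 gf 0.0 q [ -8.  22. 118.   0.  40.  98.]
```

Call:
send_rows(
  motion=[
    {"tx": -0.008, "ty": 0.015, "tz": 0.002, "rx": 0, "ry": 0, "rz": 0, "gripper": -1},
    {"tx": 0, "ty": 0, "tz": 0, "rx": 0, "ry": 0, "rz": 0, "gripper": 1},
    {"tx": 0, "ty": 0, "tz": 0, "rx": 0, "ry": 0, "rz": 0, "gripper": 1},
    {"tx": 0, "ty": 0, "tz": 0, "rx": 0, "ry": 0, "rz": 0, "gripper": 1},
    {"tx": 0, "ty": 0, "tz": 0, "rx": 0, "ry": 0, "rz": 0, "gripper": 1},
  ],
)

```text
time_s: 10.62
ee_pos: [466.5, -63.8, 15.8]
ee_rot: [-179.8, -0.2, -16.5]
force: [-0.2, -0.4, 2.6]
gripper_width: 56.0
gripper_force: 25.0
```

```bash
python3 - <<'E'
from plan import *
st(); plan([(470,-60,75,-16.7,0,1),(624,226.5,65,0.8,0,1),(624,226.5,32,.8,0,1)],vmax=45)
E
```

```text
10.62 pos [466.5 -63.8  15.8] rot [-179.8   -0.2  -16.5] F [-0.2 -0.4  2.6] w 56.0 gf 25.0 q [ -9.  22. 118.   0.  39.  97.]
2 x {"tx":0.0025,"ty":-0.0048,"tz":-0.0592,"rx":-0.0039,"ry":-0.0032,"rz":0.0034,"gripper":1}
1 x {"tx":0.0163,"ty":-0.0797,"tz":0.0025,"rx":0.0,"ry":0.0,"rz":-0.0729,"gripper":1}
1 x {"tx":0.0193,"ty":-0.079,"tz":0.0025,"rx":0.0,"ry":0.0,"rz":-0.0729,"gripper":1}
1 x {"tx":0.0223,"ty":-0.0782,"tz":0.0025,"rx":0.0,"ry":0.0,"rz":-0.0729,"gripper":1}
1 x {"tx":0.0253,"ty":-0.0773,"tz":0.0025,"rx":0.0,"ry":0.0,"rz":-0.0729,"gripper":1}
1 x {"tx":0.0282,"ty":-0.0763,"tz":0.0025,"rx":0.0,"ry":0.0,"rz":-0.0729,"gripper":1}
1 x {"tx":0.0311,"ty":-0.0751,"tz":0.0025,"rx":0.0,"ry":0.0,"rz":-0.0729,"gripper":1}
1 x {"tx":0.0339,"ty":-0.0739,"tz":0.0025,"rx":0.0,"ry":0.0,"rz":-0.0729,"gripper":1}
1 x {"tx":0.0367,"ty":-0.0726,"tz":0.0025,"rx":0.0,"ry":0.0,"rz":-0.0729,"gripper":1}
1 x {"tx":0.0001,"ty":0.0001,"tz":0.0659,"rx":0.0,"ry":0.0001,"rz":-0.0002,"gripper":1}
end [624.  226.5  32. ] [180.   -0.    0.8]
```

Call:
send_rows(
  motion=[
    {"tx": 0.002, "ty": -0.005, "tz": -0.06, "rx": -0.004, "ry": -0.003, "rz": 0.003, "gripper": 1},
    {"tx": 0.002, "ty": -0.005, "tz": -0.06, "rx": -0.004, "ry": -0.003, "rz": 0.003, "gripper": 1},
    {"tx": 0.016, "ty": -0.08, "tz": 0.002, "rx": 0, "ry": 0, "rz": -0.073, "gripper": 1},
    {"tx": 0.019, "ty": -0.079, "tz": 0.002, "rx": 0, "ry": 0, "rz": -0.073, "gripper": 1},
    {"tx": 0.022, "ty": -0.078, "tz": 0.002, "rx": 0, "ry": 0, "rz": -0.073, "gripper": 1},
    {"tx": 0.025, "ty": -0.077, "tz": 0.002, "rx": 0, "ry": 0, "rz": -0.073, "gripper": 1},
    {"tx": 0.028, "ty": -0.076, "tz": 0.002, "rx": 0, "ry": 0, "rz": -0.073, "gripper": 1},
    {"tx": 0.031, "ty": -0.075, "tz": 0.002, "rx": 0, "ry": 0, "rz": -0.073, "gripper": 1},
    {"tx": 0.034, "ty": -0.074, "tz": 0.002, "rx": 0, "ry": 0, "rz": -0.073, "gripper": 1},
    {"tx": 0.037, "ty": -0.073, "tz": 0.002, "rx": 0, "ry": 0, "rz": -0.073, "gripper": 1},
    {"tx": 0, "ty": 0, "tz": 0, "rx": 0, "ry": 0, "rz": 0, "gripper": 1},
    {"tx": 0, "ty": 0, "tz": 0, "rx": 0, "ry": 0, "rz": 0, "gripper": 1},
  ],
)

```text
time_s: 12.12
ee_pos: [621.7, 226.6, 66.5]
ee_rot: [179.9, 0.2, 0.8]
force: [-0.0, -0.0, -2.5]
gripper_width: 55.9
gripper_force: 25.0
```

```bash
python3 - <<'E'
from plan import *
st(); plan([(624,226.5,42,0.8,0,1),(624,226.5,20,.8,0,1)],vmax=45)
g=grab("top")
h=cv2.cvtColor(g["frame"],cv2.COLOR_RGB2HSV); m=((h[...,1]>90)&(h[...,0]>12)&(h[...,0]<32)).astype(np.uint8); m[:,:60]=0; m[:120]=0
for k in cv2.findContours(m,0,2)[0]:
    if cv2.contourArea(k)>15: r=cv2.minAreaRect(k); print("yellow",r,onz(g,*r[0],32))
u,v=proj(g,(653,227,32)).round().astype(int); cv2.imwrite("pics/t2.png",cv2.resize(cv2.cvtColor(g["frame"],4)[110:260,110:310],None,fx=3,fy=3))
E
```

```text
12.12 pos [621.7 226.6  66.5] rot [179.9   0.2   0.8] F [-0.  -0.  -2.5] w 55.9 gf 25.0 q [ 19.  33.  89.  -0.  59. 108.]
1 x {"tx":0.0048,"ty":0.0002,"tz":0.0489,"rx":0.0025,"ry":0.0054,"rz":0.0017,"gripper":1}
1 x {"tx":-0.0,"ty":0.0,"tz":0.044,"rx":-0.0,"ry":-0.0,"rz":-0.0,"gripper":1}
end [624.  226.5  20. ] [-180.    -0.     0.8]
yellow ((120.0, 127.0), (4.0, 14.0), 0.0) [673.5742473  272.72326848  32.        ]
```

View pics/t2.png

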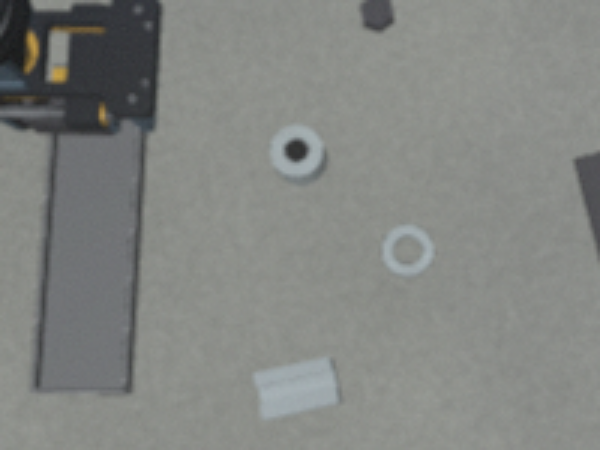

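The crop shows the bush and slotted block unmoved, the tray empty in its lower part, and the gripper over the far end. Now I'll place the jaw.

Call:
send_rows(
  motion=[
    {"tx": 0.004, "ty": 0, "tz": 0.045, "rx": 0.002, "ry": 0.005, "rz": 0.002, "gripper": 1},
    {"tx": 0, "ty": 0, "tz": 0.025, "rx": 0, "ry": 0, "rz": 0, "gripper": 1},
    {"tx": 0, "ty": 0, "tz": 0.02, "rx": 0, "ry": 0, "rz": 0, "gripper": 1},
    {"tx": 0, "ty": 0, "tz": 0, "rx": 0, "ry": 0, "rz": 0, "gripper": 1},
    {"tx": 0, "ty": 0, "tz": 0, "rx": 0, "ry": 0, "rz": 0, "gripper": 1},
  ],
)

```text
time_s: 12.8
ee_pos: [625.1, 227.2, 23.0]
ee_rot: [-179.9, -0.2, 0.8]
force: [-0.1, 0.2, -2.6]
gripper_width: 56.2
gripper_force: 25.2
```

```bash
python3 - <<'E'
from plan import *
st(); plan([(623.5,226.5,80,0.8,0,-1),(431.5,63,75,12.3,0,-1)],vmax=45)
E
```

```text
12.8 pos [625.1 227.2  23. ] rot [-179.9   -0.2    0.8] F [-0.1  0.2 -2.6] w 56.2 gf 25.2 q [ 19.  35.  91.   0.  54. 108.]
2 x {"tx":-0.0014,"ty":0.0006,"tz":-0.057,"rx":-0.0011,"ry":-0.0029,"rz":-0.0005,"gripper":-1}
1 x {"tx":-0.0648,"ty":0.0536,"tz":0.0017,"rx":-0.0,"ry":-0.0,"rz":-0.0639,"gripper":-1}
1 x {"tx":-0.0665,"ty":0.0514,"tz":0.0017,"rx":-0.0,"ry":-0.0,"rz":-0.0639,"gripper":-1}
1 x {"tx":-0.0682,"ty":0.0492,"tz":0.0017,"rx":-0.0,"ry":-0.0,"rz":-0.0639,"gripper":-1}
1 x {"tx":-0.0698,"ty":0.0468,"tz":0.0017,"rx":-0.0,"ry":-0.0,"rz":-0.0639,"gripper":-1}
1 x {"tx":-0.0713,"ty":0.0445,"tz":0.0017,"rx":-0.0,"ry":-0.0,"rz":-0.0639,"gripper":-1}
1 x {"tx":-0.0728,"ty":0.0421,"tz":0.0017,"rx":-0.0,"ry":-0.0,"rz":-0.0639,"gripper":-1}
end [431.5  63.   74.9] [-180.    -0.    12.3]
```

Call:
send_rows(
  motion=[
    {"tx": -0.003, "ty": 0.001, "tz": 0.006, "rx": 0, "ry": 0, "rz": 0, "gripper": 1},
    {"tx": 0, "ty": 0, "tz": 0, "rx": 0, "ry": 0, "rz": 0, "gripper": 1},
    {"tx": 0, "ty": 0, "tz": 0, "rx": 0, "ry": 0, "rz": 0, "gripper": -1},
    {"tx": 0, "ty": 0, "tz": 0, "rx": 0, "ry": 0, "rz": 0, "gripper": -1},
    {"tx": 0, "ty": 0, "tz": -0.06, "rx": 0, "ry": 0, "rz": 0, "gripper": -1},
    {"tx": 0, "ty": 0, "tz": -0.06, "rx": 0, "ry": 0, "rz": 0, "gripper": -1},
    {"tx": -0.065, "ty": 0.054, "tz": 0, "rx": 0, "ry": 0, "rz": -0.064, "gripper": -1},
    {"tx": -0.067, "ty": 0.051, "tz": 0, "rx": 0, "ry": 0, "rz": -0.064, "gripper": -1},
    {"tx": -0.068, "ty": 0.049, "tz": 0, "rx": 0, "ry": 0, "rz": -0.064, "gripper": -1},
    {"tx": -0.07, "ty": 0.047, "tz": 0, "rx": 0, "ry": 0, "rz": -0.064, "gripper": -1},
    {"tx": -0.071, "ty": 0.045, "tz": 0, "rx": 0, "ry": 0, "rz": -0.064, "gripper": -1},
    {"tx": -0.073, "ty": 0.042, "tz": 0, "rx": 0, "ry": 0, "rz": -0.064, "gripper": -1},
  ],
)

```text
time_s: 14.3
ee_pos: [430.1, 62.1, 79.3]
ee_rot: [-180.0, -0.2, 12.4]
force: [-0.8, -0.1, 0.2]
gripper_width: 91.2
gripper_force: 0.0
```

Call:
send_rows(
  motion=[
    {"tx": 0, "ty": 0, "tz": 0, "rx": 0, "ry": 0, "rz": 0, "gripper": -1},
    {"tx": 0, "ty": 0, "tz": 0, "rx": 0, "ry": 0, "rz": 0, "gripper": -1},
  ],
)

```text
time_s: 14.55
ee_pos: [432.1, 63.1, 79.5]
ee_rot: [-180.0, -0.3, 12.3]
force: [0.1, -0.4, 0.8]
gripper_width: 90.9
gripper_force: 0.0
```

```bash
python3 - <<'E'
from plan import *
st(); plan([(431.4,63.2,45,12.3,0,-1),(431.4,63.2,15,12.3,0,-1)],vmax=45)
g=grab("top","t3.png"); h=cv2.cvtColor(g["frame"],cv2.COLOR_RGB2HSV); m=((h[...,1]>90)&(h[...,0]>12)&(h[...,0]<32)).astype(np.uint8); m[:,:60]=0; m[:120]=0
for k in cv2.findContours(m,0,2)[0]:
    if cv2.contourArea(k)>15: r=cv2.minAreaRect(k); print("yellow",r,onz(g,*r[0],32))
cv2.imwrite("pics/t3c.png",cv2.resize(cv2.cvtColor(g["frame"],4)[110:260,110:310],None,fx=3,fy=3,interpolation=2))
E
```

```text
14.55 pos [432.1  63.1  79.5] rot [-180.    -0.3   12.3] F [ 0.1 -0.4  0.8] w 90.9 gf 0.0 q [  7.  14. 118.   0.  47.  84.]
1 x {"tx":-0.0017,"ty":-0.0004,"tz":0.069,"rx":-0.0007,"ry":-0.0097,"rz":-0.0011,"gripper":-1}
1 x {"tx":0.0,"ty":-0.0,"tz":0.06,"rx":0.0,"ry":-0.0,"rz":0.0,"gripper":-1}
end [431.4  63.2  15. ] [180.   -0.   12.3]
yellow ((140.5, 139.0), (12.0, 27.0), 90.0) [647.31211409 224.95113539  32.        ]
```

View pics/t3c.png

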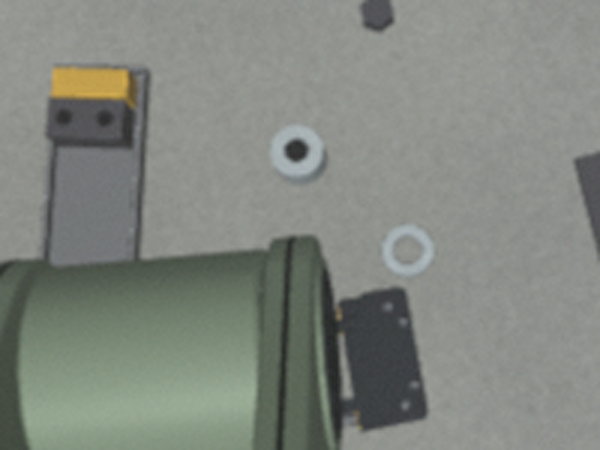

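The crop shows flat and jaw side by side in the tray's far end, the bush unmoved at (298,152). Grasp the slotted block.

Call:
send_rows(
  motion=[
    {"tx": -0.001, "ty": 0, "tz": 0.05, "rx": 0, "ry": -0.009, "rz": 0, "gripper": -1},
    {"tx": 0, "ty": 0, "tz": 0.05, "rx": 0, "ry": 0, "rz": 0, "gripper": -1},
    {"tx": 0, "ty": 0, "tz": 0.032, "rx": 0, "ry": 0, "rz": 0, "gripper": -1},
    {"tx": 0, "ty": 0, "tz": 0, "rx": 0, "ry": 0, "rz": 0, "gripper": -1},
    {"tx": 0, "ty": 0, "tz": 0, "rx": 0, "ry": 0, "rz": 0, "gripper": 1},
    {"tx": 0, "ty": 0, "tz": 0, "rx": 0, "ry": 0, "rz": 0, "gripper": 1},
    {"tx": 0, "ty": 0, "tz": 0, "rx": 0, "ry": 0, "rz": 0, "gripper": 1},
    {"tx": 0, "ty": 0, "tz": 0, "rx": 0, "ry": 0, "rz": 0, "gripper": 1},
  ],
)

```text
time_s: 15.6
ee_pos: [430.5, 62.7, 13.2]
ee_rot: [-180.0, 0.1, 12.3]
force: [0.5, -0.3, 2.5]
gripper_width: 56.0
gripper_force: 24.7
```

```bash
python3 - <<'E'
from plan import *
st(); plan([(433,65,75,12.3,0,1),(589,226,70,0.8,0,1)],vmax=45)
E
```

```text
15.6 pos [430.5  62.7  13.2] rot [-1.80e+02  1.00e-01  1.23e+01] F [ 0.5 -0.3  2.5] w 56.0 gf 24.7 q [  7.  20. 123.   0.  37.  84.]
2 x {"tx":0.0028,"ty":-0.0017,"tz":-0.0618,"rx":-0.0002,"ry":0.0015,"rz":0.0001,"gripper":1}
1 x {"tx":0.0747,"ty":-0.0496,"tz":0.002,"rx":-0.0,"ry":-0.0,"rz":0.0767,"gripper":1}
1 x {"tx":0.0726,"ty":-0.0526,"tz":0.002,"rx":-0.0,"ry":-0.0,"rz":0.0767,"gripper":1}
1 x {"tx":0.0705,"ty":-0.0555,"tz":0.002,"rx":-0.0,"ry":-0.0,"rz":0.0767,"gripper":1}
1 x {"tx":0.0682,"ty":-0.0582,"tz":0.002,"rx":-0.0,"ry":-0.0,"rz":0.0767,"gripper":1}
1 x {"tx":0.0658,"ty":-0.0609,"tz":0.002,"rx":-0.0,"ry":-0.0,"rz":0.0767,"gripper":1}
end [589. 226.  70.] [-180.    -0.     0.8]
```

Call:
send_rows(
  motion=[
    {"tx": 0.003, "ty": -0.002, "tz": -0.06, "rx": 0, "ry": 0, "rz": 0, "gripper": 1},
    {"tx": 0.003, "ty": -0.002, "tz": -0.06, "rx": 0, "ry": 0, "rz": 0, "gripper": 1},
    {"tx": 0.075, "ty": -0.05, "tz": 0.002, "rx": 0, "ry": 0, "rz": 0.077, "gripper": 1},
    {"tx": 0.0725, "ty": -0.0525, "tz": 0.002, "rx": 0, "ry": 0, "rz": 0.077, "gripper": 1},
    {"tx": 0.07, "ty": -0.0555, "tz": 0.002, "rx": 0, "ry": 0, "rz": 0.077, "gripper": 1},
    {"tx": 0.068, "ty": -0.058, "tz": 0.002, "rx": 0, "ry": 0, "rz": 0.077, "gripper": 1},
    {"tx": 0.066, "ty": -0.061, "tz": 0.002, "rx": 0, "ry": 0, "rz": 0.077, "gripper": 1},
    {"tx": 0, "ty": 0, "tz": 0, "rx": 0, "ry": 0, "rz": 0, "gripper": 1},
    {"tx": 0, "ty": 0, "tz": 0, "rx": 0, "ry": 0, "rz": 0, "gripper": 1},
  ],
)

```text
time_s: 16.73
ee_pos: [587.4, 225.7, 66.5]
ee_rot: [179.9, 0.3, 0.8]
force: [0.3, -0.0, -2.5]
gripper_width: 56.1
gripper_force: 24.7
```

```bash
python3 - <<'E'
from plan import *
st(); plan([(588,226,45,0.8,0,1),(588,226,17.5,.8,0,1)],vmax=45)
E
```

```text
16.73 pos [587.4 225.7  66.5] rot [179.9   0.3   0.8] F [ 0.3 -0.  -2.5] w 56.1 gf 24.7 q [ 20.  30.  93.   0.  57. 109.]
1 x {"tx":0.0014,"ty":-0.0006,"tz":0.0429,"rx":0.0025,"ry":0.0104,"rz":-0.001,"gripper":1}
1 x {"tx":-0.0,"ty":0.0,"tz":0.055,"rx":-0.0,"ry":-0.0,"rz":-0.0,"gripper":1}
end [588.  226.   17.5] [-180.    -0.     0.8]
```

Call:
send_rows(
  motion=[
    {"tx": 0.001, "ty": 0, "tz": 0.043, "rx": 0.002, "ry": 0.01, "rz": 0, "gripper": 1},
    {"tx": 0, "ty": 0, "tz": 0.03, "rx": 0, "ry": 0, "rz": 0, "gripper": 1},
    {"tx": 0, "ty": 0, "tz": 0.022, "rx": 0, "ry": 0, "rz": 0, "gripper": 1},
    {"tx": 0, "ty": 0, "tz": 0, "rx": 0, "ry": 0, "rz": 0, "gripper": 1},
    {"tx": 0, "ty": 0, "tz": 0, "rx": 0, "ry": 0, "rz": 0, "gripper": 1},
  ],
)

```text
time_s: 17.35
ee_pos: [589.8, 226.5, 20.5]
ee_rot: [-179.9, -0.2, 0.7]
force: [-0.2, 0.2, -3.1]
gripper_width: 56.3
gripper_force: 24.7
```

```bash
python3 - <<'E'
from plan import *
st(); plan([(588,226,80,0.8,0,-1),(605,71,80,.8,0,-1)],vmax=45)
E
```

```text
17.35 pos [589.8 226.5  20.5] rot [-179.9   -0.2    0.7] F [-0.2  0.2 -3.1] w 56.3 gf 24.7 q [ 20.  33.  96.   0.  51. 109.]
2 x {"tx":-0.0016,"ty":0.0004,"tz":-0.0595,"rx":-0.0013,"ry":-0.0037,"rz":-0.001,"gripper":-1}
4 x {"tx":0.0074,"ty":0.0776,"tz":0.0,"rx":-0.0,"ry":-0.0,"rz":0.0,"gripper":-1}
end [604.9  71.   80. ] [-180.    -0.     0.8]
```

Call:
send_rows(
  motion=[
    {"tx": -0.003, "ty": 0.001, "tz": 0.006, "rx": 0, "ry": 0, "rz": 0, "gripper": 1},
    {"tx": 0, "ty": 0, "tz": 0, "rx": 0, "ry": 0, "rz": 0, "gripper": 1},
    {"tx": 0, "ty": 0, "tz": 0, "rx": 0, "ry": 0, "rz": 0, "gripper": -1},
    {"tx": 0, "ty": 0, "tz": 0, "rx": 0, "ry": 0, "rz": 0, "gripper": -1},
    {"tx": -0.001, "ty": 0, "tz": -0.06, "rx": 0, "ry": 0, "rz": 0, "gripper": -1},
    {"tx": -0.001, "ty": 0, "tz": -0.06, "rx": 0, "ry": 0, "rz": 0, "gripper": -1},
    {"tx": 0.0075, "ty": 0.0775, "tz": 0, "rx": 0, "ry": 0, "rz": 0, "gripper": -1},
    {"tx": 0.0075, "ty": 0.0775, "tz": 0, "rx": 0, "ry": 0, "rz": 0, "gripper": -1},
    {"tx": 0.0075, "ty": 0.0775, "tz": 0, "rx": 0, "ry": 0, "rz": 0, "gripper": -1},
    {"tx": 0.0075, "ty": 0.0775, "tz": 0, "rx": 0, "ry": 0, "rz": 0, "gripper": -1},
    {"tx": 0, "ty": 0, "tz": 0, "rx": 0, "ry": 0, "rz": 0, "gripper": -1},
    {"tx": 0, "ty": 0, "tz": 0, "rx": 0, "ry": 0, "rz": 0, "gripper": -1},
  ],
)

```text
time_s: 18.85
ee_pos: [603.8, 71.4, 77.1]
ee_rot: [-179.9, -0.2, 0.7]
force: [0.4, -1.0, -0.2]
gripper_width: 91.3
gripper_force: 0.0
```

```bash
python3 - <<'E'
from plan import *
st(); plan([(605,71.2,45,0.8,0,-1),(605,71.2,15,.8,0,-1)],vmax=45)
g=grab("side","s3.png"); cv2.imwrite("pics/s3c.png",cv2.resize(cv2.cvtColor(g["frame"],4)[130:240,170:370],None,fx=3,fy=3,interpolation=2))
E
```

```text
18.85 pos [603.8  71.4  77.1] rot [-179.9   -0.2    0.7] F [ 0.4 -1.  -0.2] w 91.3 gf 0.0 q [ 6. 28. 96.  0. 56. 95.]
1 x {"tx":0.0022,"ty":0.0006,"tz":0.0642,"rx":-0.003,"ry":-0.0062,"rz":-0.0025,"gripper":-1}
1 x {"tx":0.0,"ty":-0.0,"tz":0.06,"rx":-0.0,"ry":0.0,"rz":-0.0,"gripper":-1}
end [605.   71.2  15. ] [-180.     0.     0.8]
```

View pics/s3c.png

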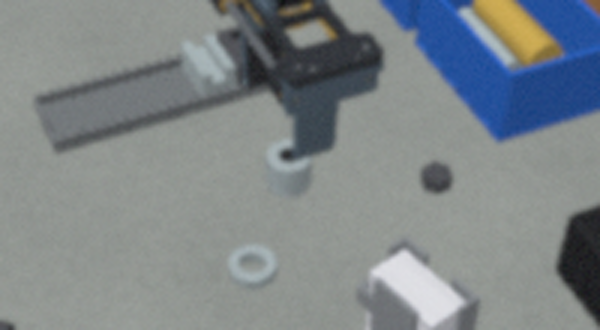

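The side crop shows the slotted block flat in the tray, and the bush at (288,165) under the gripper. Grasp the bush.

Call:
send_rows(
  motion=[
    {"tx": 0.001, "ty": 0, "tz": 0.05, "rx": -0.003, "ry": -0.006, "rz": -0.002, "gripper": -1},
    {"tx": 0, "ty": 0, "tz": 0.04, "rx": 0, "ry": 0, "rz": 0, "gripper": -1},
    {"tx": 0, "ty": 0, "tz": 0.034, "rx": 0, "ry": 0, "rz": 0, "gripper": -1},
    {"tx": 0, "ty": 0, "tz": 0, "rx": 0, "ry": 0, "rz": 0, "gripper": -1},
    {"tx": 0, "ty": 0, "tz": 0, "rx": 0, "ry": 0, "rz": 0, "gripper": 1},
    {"tx": 0, "ty": 0, "tz": 0, "rx": 0, "ry": 0, "rz": 0, "gripper": 1},
    {"tx": 0, "ty": 0, "tz": 0, "rx": 0, "ry": 0, "rz": 0, "gripper": 1},
    {"tx": 0, "ty": 0, "tz": 0, "rx": 0, "ry": 0, "rz": 0, "gripper": 1},
    {"tx": 0, "ty": 0, "tz": 0, "rx": 0, "ry": 0, "rz": 0, "gripper": 1},
  ],
)

```text
time_s: 20.02
ee_pos: [604.3, 71.0, 15.0]
ee_rot: [180.0, -0.0, 0.8]
force: [0.5, -0.2, 0.5]
gripper_width: 44.2
gripper_force: 0.0
```

```bash
python3 - <<'E'
from plan import *
st(); plan([(604,72,75,.8,0,1),(548.5,225.4,70,0.8,0,1)],vmax=45)
E
```

```text
20.02 pos [604.3  71.   15. ] rot [180.   -0.    0.8] F [ 0.5 -0.2  0.5] w 44.2 gf 0.0 q [ 6. 32. 99. -0. 49. 95.]
2 x {"tx":-0.0003,"ty":-0.001,"tz":-0.06,"rx":0.0005,"ry":-0.0,"rz":-0.0,"gripper":1}
4 x {"tx":-0.0267,"ty":-0.0771,"tz":0.0025,"rx":-0.0,"ry":-0.0,"rz":-0.0,"gripper":1}
end [548.5 225.5  70. ] [-180.    -0.     0.8]
```

Nearly closed (44 mm), so I'll add two more rows and carry on.

Call:
send_rows(
  motion=[
    {"tx": 0, "ty": 0, "tz": 0, "rx": 0, "ry": 0, "rz": 0, "gripper": 1},
    {"tx": 0, "ty": 0, "tz": 0, "rx": 0, "ry": 0, "rz": 0, "gripper": 1},
    {"tx": 0, "ty": -0.001, "tz": -0.06, "rx": 0, "ry": 0, "rz": 0, "gripper": 1},
    {"tx": 0, "ty": -0.001, "tz": -0.06, "rx": 0, "ry": 0, "rz": 0, "gripper": 1},
    {"tx": -0.027, "ty": -0.077, "tz": 0.002, "rx": 0, "ry": 0, "rz": 0, "gripper": 1},
    {"tx": -0.027, "ty": -0.077, "tz": 0.002, "rx": 0, "ry": 0, "rz": 0, "gripper": 1},
    {"tx": -0.027, "ty": -0.077, "tz": 0.002, "rx": 0, "ry": 0, "rz": 0, "gripper": 1},
    {"tx": -0.027, "ty": -0.077, "tz": 0.002, "rx": 0, "ry": 0, "rz": 0, "gripper": 1},
    {"tx": 0, "ty": 0, "tz": 0, "rx": 0, "ry": 0, "rz": 0, "gripper": 1},
    {"tx": 0, "ty": 0, "tz": 0, "rx": 0, "ry": 0, "rz": 0, "gripper": 1},
  ],
)

```text
time_s: 21.28
ee_pos: [547.8, 225.0, 70.3]
ee_rot: [179.9, 0.1, 0.8]
force: [0.4, 0.3, -3.1]
gripper_width: 39.0
gripper_force: 25.0
```

```bash
python3 - <<'E'
from plan import *
st(); plan([(547.5,225.4,45,0.8,0,1),(547.5,225.4,19.5,.8,0,1)],vmax=45)
E
```

```text
21.27 pos [547.8 225.   70.3] rot [1.799e+02 1.000e-01 8.000e-01] F [ 0.4  0.3 -3.1] w 39.0 gf 25.0 q [ 21.  27.  99.  -0.  55. 110.]
1 x {"tx":-0.0006,"ty":-0.001,"tz":0.0507,"rx":0.0024,"ry":0.002,"rz":0.0012,"gripper":1}
1 x {"tx":-0.0,"ty":0.0,"tz":0.051,"rx":0.0,"ry":0.0,"rz":-0.0,"gripper":1}
end [547.5 225.4  19.5] [180.    0.    0.8]
```

Call:
send_rows(
  motion=[
    {"tx": -0.001, "ty": -0.001, "tz": 0.05, "rx": 0.002, "ry": 0.002, "rz": 0, "gripper": 1},
    {"tx": 0, "ty": 0, "tz": 0.03, "rx": 0, "ry": 0, "rz": 0, "gripper": 1},
    {"tx": 0, "ty": 0, "tz": 0.02, "rx": 0, "ry": 0, "rz": 0, "gripper": 1},
    {"tx": 0, "ty": 0, "tz": 0, "rx": 0, "ry": 0, "rz": 0, "gripper": 1},
    {"tx": 0, "ty": 0, "tz": 0, "rx": 0, "ry": 0, "rz": 0, "gripper": 1},
  ],
)

```text
time_s: 21.9
ee_pos: [548.1, 225.8, 21.3]
ee_rot: [-180.0, -0.1, 0.8]
force: [0.8, -0.4, -2.9]
gripper_width: 39.3
gripper_force: 25.0
```

```bash
python3 - <<'E'
from plan import *
st(); plan([(548,225.4,19.3,.8,0,1)])
C=np.array([575.5,-194.]); a=np.radians(14.7); u=np.array([np.cos(a),np.sin(a)])
for s in (-95,-80,-10): print(s,(C+s*u).round(1))
plan([(548,225,110,0.8,0,-1),(472,-40,150,14.7,0,-1)],start=(548,225,19.5,.8,0))
E
```

```text
21.9 pos [548.1 225.8  21.3] rot [-1.8e+02 -1.0e-01  8.0e-01] F [ 0.8 -0.4 -2.9] w 39.3 gf 25.0 q [ 21.  30. 101.   0.  48. 110.]
1 x {"tx":-0.0001,"ty":0.0009,"tz":0.0039,"rx":-0.0016,"ry":-0.0031,"rz":-0.0002,"gripper":1}
end [548.  225.4  19.3] [-180.     0.     0.8]
-95 [ 483.6 -218.1]
-80 [ 498.1 -214.3]
-10 [ 565.8 -196.5]
2 x {"tx":0.0,"ty":0.0,"tz":-0.0905,"rx":0.0,"ry":0.0,"rz":0.0,"gripper":-1}
1 x {"tx":-0.0266,"ty":0.088,"tz":-0.0133,"rx":0.0,"ry":0.0,"rz":-0.0772,"gripper":-1}
1 x {"tx":-0.0301,"ty":0.0868,"tz":-0.0133,"rx":0.0,"ry":0.0,"rz":-0.0772,"gripper":-1}
1 x {"tx":-0.0336,"ty":0.0855,"tz":-0.0133,"rx":0.0,"ry":0.0,"rz":-0.0772,"gripper":-1}
1 x {"tx":-0.037,"ty":0.0841,"tz":-0.0133,"rx":0.0,"ry":0.0,"rz":-0.0772,"gripper":-1}
1 x {"tx":-0.0404,"ty":0.0825,"tz":-0.0133,"rx":0.0,"ry":0.0,"rz":-0.0772,"gripper":-1}
1 x {"tx":-0.0437,"ty":0.0808,"tz":-0.0133,"rx":0.0,"ry":0.0,"rz":-0.0772,"gripper":-1}
end [471.9 -39.9 149.9] [180.    0.   14.7]
```

Call:
send_rows(
  motion=[
    {"tx": 0, "ty": 0.001, "tz": 0.004, "rx": -0.002, "ry": -0.003, "rz": 0, "gripper": 1},
    {"tx": 0, "ty": 0, "tz": 0, "rx": 0, "ry": 0, "rz": 0, "gripper": 1},
    {"tx": 0, "ty": 0, "tz": 0, "rx": 0, "ry": 0, "rz": 0, "gripper": -1},
    {"tx": 0, "ty": 0, "tz": 0, "rx": 0, "ry": 0, "rz": 0, "gripper": -1},
    {"tx": 0, "ty": 0, "tz": -0.09, "rx": 0, "ry": 0, "rz": 0, "gripper": -1},
    {"tx": 0, "ty": 0, "tz": -0.09, "rx": 0, "ry": 0, "rz": 0, "gripper": -1},
    {"tx": -0.027, "ty": 0.088, "tz": -0.013, "rx": 0, "ry": 0, "rz": -0.077, "gripper": -1},
    {"tx": -0.03, "ty": 0.087, "tz": -0.013, "rx": 0, "ry": 0, "rz": -0.077, "gripper": -1},
    {"tx": -0.034, "ty": 0.086, "tz": -0.013, "rx": 0, "ry": 0, "rz": -0.077, "gripper": -1},
    {"tx": -0.037, "ty": 0.084, "tz": -0.013, "rx": 0, "ry": 0, "rz": -0.077, "gripper": -1},
    {"tx": -0.04, "ty": 0.083, "tz": -0.013, "rx": 0, "ry": 0, "rz": -0.077, "gripper": -1},
    {"tx": -0.044, "ty": 0.081, "tz": -0.013, "rx": 0, "ry": 0, "rz": -0.077, "gripper": -1},
  ],
)

```text
time_s: 23.4
ee_pos: [471.1, -41.6, 148.7]
ee_rot: [179.9, -0.0, 14.8]
force: [1.7, -0.2, -0.4]
gripper_width: 91.4
gripper_force: 0.0
```

Call:
send_rows(
  motion=[
    {"tx": 0, "ty": 0, "tz": 0, "rx": 0, "ry": 0, "rz": 0, "gripper": -1},
    {"tx": 0, "ty": 0, "tz": 0, "rx": 0, "ry": 0, "rz": 0, "gripper": -1},
  ],
)

```text
time_s: 23.65
ee_pos: [471.7, -39.9, 148.2]
ee_rot: [180.0, -0.0, 14.6]
force: [-0.4, -0.1, -0.1]
gripper_width: 91.3
gripper_force: 0.0
```

```bash
cat >> plan.py <<'E'
C=np.array([575.5,-194.]); YAW=14.7
def ch(s,t,z,tilt,g,*k):
    a=np.radians(YAW); p=C+s*np.array([np.cos(a),np.sin(a)])+t*np.array([-np.sin(a),np.cos(a)]); return (*p,z,YAW,tilt,g,*k)
E
python3 - <<'E'
from plan import *
st(); plan([ch(-75,0,120,45,-1)])
g=grab("top","t4.png"); cv2.imwrite("pics/t4c.png",cv2.resize(cv2.cvtColor(g["frame"],4)[110:260,110:310],None,fx=3,fy=3,interpolation=2))
E
```

```text
23.65 pos [471.7 -39.9 148.2] rot [180.   -0.   14.6] F [-0.4 -0.1 -0.1] w 91.3 gf 0.0 q [ -6.  12. 108.  -0.  59.  69.]
1 x {"tx":-0.0054,"ty":0.0702,"tz":0.0113,"rx":0.0002,"ry":0.3,"rz":-0.0005,"gripper":-1}
1 x {"tx":-0.0071,"ty":0.0702,"tz":0.0103,"rx":0.0002,"ry":0.3,"rz":-0.0005,"gripper":-1}
1 x {"tx":-0.0087,"ty":0.0702,"tz":0.0091,"rx":0.0002,"ry":0.3,"rz":-0.0005,"gripper":-1}
1 x {"tx":-0.01,"ty":0.0702,"tz":0.0076,"rx":0.0002,"ry":0.3,"rz":-0.0005,"gripper":-1}
1 x {"tx":-0.0111,"ty":0.0702,"tz":0.0059,"rx":0.0002,"ry":0.3,"rz":-0.0005,"gripper":-1}
end [ 502.9 -213.1  120. ] [180.  -45.   14.7]
```

View pics/t4c.png

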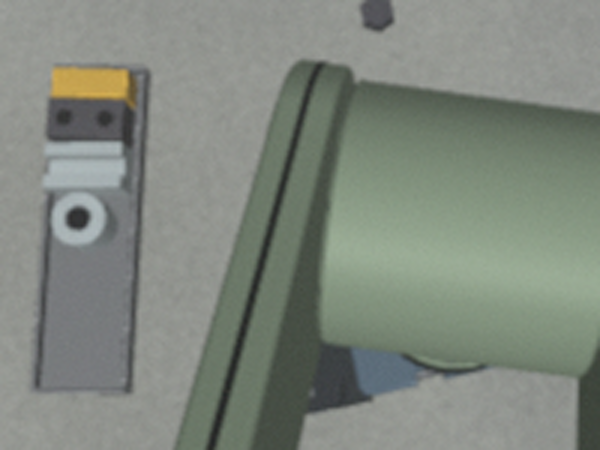

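The crop shows all four parts sitting neatly in the tray, with room left at its near end. On to the chute.

Call:
send_rows(
  motion=[
    {"tx": -0.005, "ty": 0.07, "tz": 0.011, "rx": 0, "ry": 0.3, "rz": 0, "gripper": -1},
    {"tx": -0.007, "ty": 0.07, "tz": 0.01, "rx": 0, "ry": 0.3, "rz": 0, "gripper": -1},
    {"tx": -0.009, "ty": 0.07, "tz": 0.009, "rx": 0, "ry": 0.3, "rz": 0, "gripper": -1},
    {"tx": -0.01, "ty": 0.07, "tz": 0.008, "rx": 0, "ry": 0.3, "rz": 0, "gripper": -1},
    {"tx": -0.011, "ty": 0.07, "tz": 0.006, "rx": 0, "ry": 0.3, "rz": 0, "gripper": -1},
    {"tx": 0, "ty": 0, "tz": 0, "rx": 0, "ry": 0, "rz": 0, "gripper": -1},
    {"tx": 0, "ty": 0, "tz": 0, "rx": 0, "ry": 0, "rz": 0, "gripper": -1},
  ],
)

```text
time_s: 24.58
ee_pos: [495.5, -157.7, 123.1]
ee_rot: [-177.3, -33.8, 14.7]
force: [-0.3, -0.2, -0.3]
gripper_width: 91.2
gripper_force: 0.0
```

```bash
python3 - <<'E'
from plan import *
st(); plan([ch(-50,0,85,45,-1),ch(-16,0,50,45,-1)],vmax=25)
E
```

```text
24.57 pos [ 495.5 -157.7  123.1] rot [-177.3  -33.8   14.7] F [-0.3 -0.2 -0.3] w 91.2 gf 0.0 q [-36.  11. 125.  53.  35.  -4.]
1 x {"tx":-0.0041,"ty":0.0382,"tz":0.0261,"rx":-0.0295,"ry":0.1248,"rz":-0.0028,"gripper":-1}
1 x {"tx":-0.0059,"ty":0.0378,"tz":0.0264,"rx":-0.0295,"ry":0.1248,"rz":-0.0028,"gripper":-1}
1 x {"tx":-0.0076,"ty":0.0374,"tz":0.0265,"rx":-0.0295,"ry":0.1248,"rz":-0.0028,"gripper":-1}
2 x {"tx":-0.0007,"ty":0.0,"tz":0.0488,"rx":-0.0001,"ry":0.0001,"rz":0.0,"gripper":-1}
end [ 560.  -198.1   50. ] [180.  -45.   14.7]
```

Call:
send_rows(
  motion=[
    {"tx": -0.002, "ty": 0.022, "tz": 0.006, "rx": -0.015, "ry": 0.062, "rz": 0, "gripper": -1},
    {"tx": -0.002, "ty": 0.022, "tz": 0.006, "rx": -0.015, "ry": 0.062, "rz": 0, "gripper": -1},
    {"tx": -0.002, "ty": 0.022, "tz": 0.006, "rx": -0.015, "ry": 0.062, "rz": 0, "gripper": -1},
    {"tx": -0.002, "ty": 0.022, "tz": 0.006, "rx": -0.015, "ry": 0.062, "rz": 0, "gripper": -1},
    {"tx": -0.002, "ty": 0.022, "tz": 0.006, "rx": -0.015, "ry": 0.062, "rz": 0, "gripper": -1},
    {"tx": -0.002, "ty": 0.004, "tz": 0.006, "rx": -0.015, "ry": 0.062, "rz": 0, "gripper": -1},
    {"tx": 0, "ty": 0, "tz": 0, "rx": 0, "ry": 0, "rz": 0, "gripper": -1},
    {"tx": 0, "ty": 0, "tz": 0, "rx": 0, "ry": 0, "rz": 0, "gripper": -1},
  ],
)

```text
time_s: 25.58
ee_pos: [517.2, -210.6, 104.4]
ee_rot: [-179.9, -45.0, 14.5]
force: [-0.1, -0.4, -0.2]
gripper_width: 91.3
gripper_force: 0.0
```

```bash
python3 - <<'E'
from plan import *
st(); plan([ch(-70,0,105,45,-1),ch(-16,0,50,45,-1)],vmax=20)
E
```

```text
25.57 pos [ 517.2 -210.6  104.4] rot [-179.9  -45.    14.5] F [-0.1 -0.4 -0.2] w 91.3 gf 0.0 q [-45.  18. 128.  81.  38. -39.]
1 x {"tx":-0.0124,"ty":-0.0024,"tz":-0.0141,"rx":0.0028,"ry":0.0009,"rz":-0.0058,"gripper":-1}
4 x {"tx":-0.0004,"ty":-0.0,"tz":0.0385,"rx":-0.0,"ry":-0.0,"rz":-0.0,"gripper":-1}
end [ 559.9 -198.1   50. ] [-180.   -45.    14.7]
```

Call:
send_rows(
  motion=[
    {"tx": -0.005, "ty": -0.002, "tz": 0.014, "rx": 0, "ry": 0, "rz": -0.006, "gripper": -1},
    {"tx": -0.005, "ty": 0, "tz": 0.03, "rx": 0, "ry": 0, "rz": 0, "gripper": -1},
    {"tx": -0.003, "ty": 0, "tz": 0.035, "rx": 0, "ry": 0, "rz": 0, "gripper": -1},
    {"tx": 0, "ty": 0, "tz": 0.035, "rx": 0, "ry": 0, "rz": 0, "gripper": -1},
    {"tx": 0, "ty": 0, "tz": 0.025, "rx": 0, "ry": 0, "rz": 0, "gripper": -1},
    {"tx": 0, "ty": 0, "tz": 0, "rx": 0, "ry": 0, "rz": 0, "gripper": -1},
    {"tx": 0, "ty": 0, "tz": 0, "rx": 0, "ry": 0, "rz": 0, "gripper": -1},
  ],
)

```text
time_s: 26.45
ee_pos: [559.3, -199.1, 50.2]
ee_rot: [179.9, -45.0, 14.6]
force: [0.3, 0.6, -0.0]
gripper_width: 91.2
gripper_force: 0.0
```

```bash
python3 - <<'E'
from plan import *
st(); plan([ch(-10.5,0,44,45,-1)],vmax=20)
g=grab("side","s5.png"); h=grab("top","t5.png")
a=cv2.resize(cv2.cvtColor(g["frame"],4)[180:330,230:350],None,fx=4,fy=4,interpolation=2)
b=cv2.resize(cv2.cvtColor(h["frame"],4)[110:260,295:375],None,fx=4,fy=4,interpolation=2)
cv2.imwrite("pics/c5.png",np.hstack([a,b])[:600,:800])
E
```

```text
26.45 pos [ 559.3 -199.1   50.2] rot [179.9 -45.   14.6] F [ 0.3  0.6 -0. ] w 91.2 gf 0.0 q [-40.  26. 128.  96.  35. -52.]
1 x {"tx":0.0004,"ty":-0.0018,"tz":0.0179,"rx":0.0046,"ry":0.001,"rz":-0.0027,"gripper":-1}
end [ 565.3 -196.7   44. ] [180.  -45.   14.7]
```

View pics/c5.png

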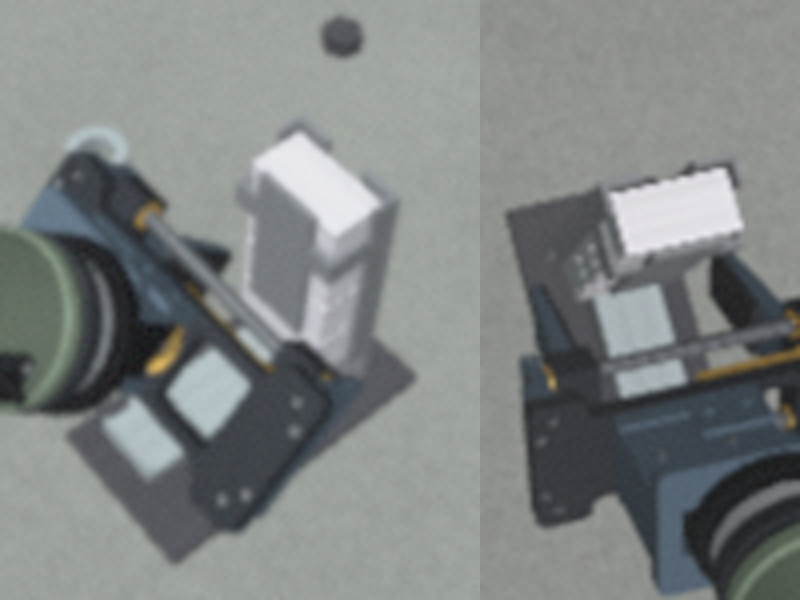

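The picture shows the fingers either side of the column foot, tips level with the lowest stub, and the gripper body clear of the front plate. I'll advance and close gently.

Call:
send_rows(
  motion=[
    {"tx": 0, "ty": -0.002, "tz": 0.01, "rx": 0.004, "ry": 0, "rz": -0.003, "gripper": -1},
    {"tx": 0, "ty": 0, "tz": 0.008, "rx": 0, "ry": 0, "rz": 0, "gripper": -1},
    {"tx": 0, "ty": 0, "tz": 0, "rx": 0, "ry": 0, "rz": 0, "gripper": -1},
    {"tx": 0, "ty": 0, "tz": 0, "rx": 0, "ry": 0, "rz": 0, "gripper": 1},
    {"tx": 0, "ty": 0, "tz": 0, "rx": 0, "ry": 0, "rz": 0, "gripper": 1},
    {"tx": 0, "ty": 0, "tz": 0, "rx": 0, "ry": 0, "rz": 0, "gripper": 1},
    {"tx": 0, "ty": 0, "tz": 0, "rx": 0, "ry": 0, "rz": 0, "gripper": 1},
    {"tx": 0, "ty": 0, "tz": 0, "rx": 0, "ry": 0, "rz": 0, "gripper": 1},
  ],
  grip_force=10,
)

```text
time_s: 27.55
ee_pos: [565.3, -197.4, 43.7]
ee_rot: [179.9, -45.0, 14.7]
force: [-0.2, -1.5, -0.6]
gripper_width: 55.9
gripper_force: 10.0
```

```bash
python3 - <<'E'
from plan import *
st(); s=env.state(); a=np.radians(YAW); d=np.array(s["ee_pos"][:2])-C; u=np.array([np.cos(a),np.sin(a)]);v=np.array([-u[1],u[0]]); print("s,t",d@u,d@v,"F s,t",np.array(s["force"])[:2]@u,np.array(s["force"])[:2]@v)
E
```

```text
27.55 pos [ 565.3 -197.4   43.7] rot [179.9 -45.   14.7] F [-0.2 -1.5 -0.6] w 55.9 gf 10.0 q [-39.  27. 128.  98.  35. -53.]
s,t -10.68243744140525 -0.670792956647129 F s,t -0.6113449883774676 -1.3944382736473713
```

Call:
send_rows(
  motion=[
    {"tx": 0, "ty": 0, "tz": 0, "rx": 0, "ry": 0, "rz": 0, "gripper": 1},
    {"tx": 0, "ty": 0, "tz": 0, "rx": 0, "ry": 0, "rz": 0, "gripper": 1},
    {"tx": -0.045, "ty": 0, "tz": -0.045, "rx": 0, "ry": 0, "rz": 0, "gripper": 1},
    {"tx": -0.045, "ty": 0, "tz": -0.045, "rx": 0, "ry": 0, "rz": 0, "gripper": 1},
    {"tx": -0.024, "ty": 0, "tz": -0.024, "rx": 0, "ry": 0, "rz": 0, "gripper": 1},
    {"tx": 0, "ty": 0, "tz": 0, "rx": 0, "ry": 0, "rz": 0, "gripper": 1},
    {"tx": 0, "ty": 0, "tz": 0, "rx": 0, "ry": 0, "rz": 0, "gripper": 1},
  ],
  grip_force=25,
)

```text
time_s: 28.42
ee_pos: [487.6, -216.8, 43.7]
ee_rot: [180.0, -45.0, 14.7]
force: [-0.8, -0.9, -0.0]
gripper_width: 56.0
gripper_force: 25.0
```

```bash
cat >> plan.py <<'E'
def cs():
    s=env.state(); a=np.radians(YAW); d=np.array(s["ee_pos"][:2])-C; u=np.array([np.cos(a),np.sin(a)]);v=np.array([-u[1],u[0]]); print("s,t",(d@u).round(1),(d@v).round(1),"F s,t",(np.array(s["force"])[:2]@u).round(1),(np.array(s["force"])[:2]@v).round(1))
E
python3 - <<'E'
from plan import *
st(); cs()
g=grab("side","s6.png"); h=grab("top","t6.png")
a=cv2.resize(cv2.cvtColor(g["frame"],4)[180:330,230:350],None,fx=4,fy=4,interpolation=2)
b=cv2.resize(cv2.cvtColor(h["frame"],4)[110:260,295:375],None,fx=4,fy=4,interpolation=2)
cv2.imwrite("pics/c6.png",np.hstack([a,b])[:600,:800])
E
```

```text
28.43 pos [ 487.6 -216.8   43.7] rot [180.  -45.   14.7] F [-0.8 -0.9 -0. ] w 56.0 gf 25.0 q [-49.  25. 134.  93.  39. -58.]
s,t -90.8 0.3 F s,t -1.0 -0.7
```

View pics/c6.png

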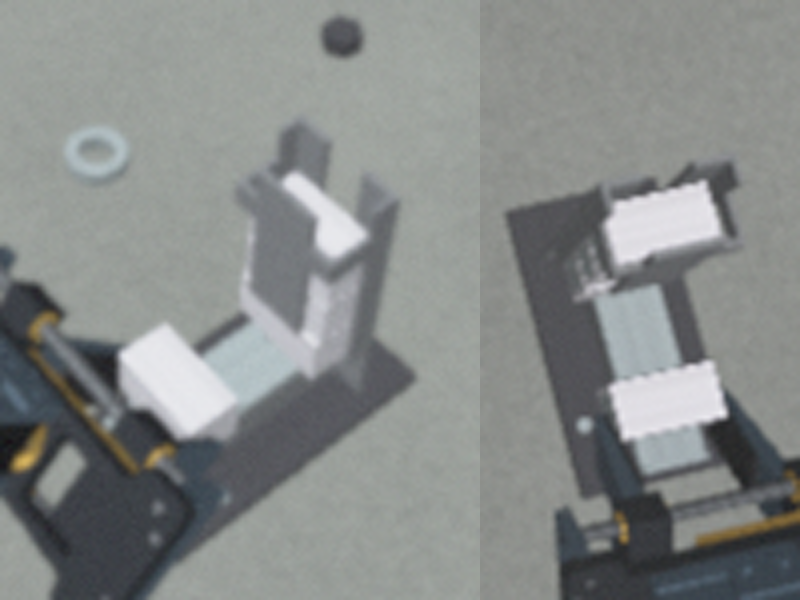

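The picture shows stub1 out on the deck between the fingers, and the three others dropped straight down in the column. I'll release, swing the tool vertical around the stub and regrip.

```bash
python3 - <<'E'
from plan import *
plan([ch(-80,0,59,0,-1,9)])
E
```

```text
1 x {"tx":0.0041,"ty":0.0001,"tz":-0.0007,"rx":-0.0,"ry":-0.1666,"rz":0.0002,"gripper":-1}
2 x {"tx":0.004,"ty":0.0001,"tz":-0.0011,"rx":-0.0,"ry":-0.1666,"rz":0.0002,"gripper":-1}
2 x {"tx":0.0037,"ty":0.0001,"tz":-0.0018,"rx":-0.0,"ry":-0.1666,"rz":0.0002,"gripper":-1}
1 x {"tx":0.0034,"ty":0.0001,"tz":-0.0024,"rx":-0.0,"ry":-0.1666,"rz":0.0002,"gripper":-1}
1 x {"tx":0.0032,"ty":0.0001,"tz":-0.0027,"rx":-0.0,"ry":-0.1666,"rz":0.0002,"gripper":-1}
1 x {"tx":0.0029,"ty":0.0001,"tz":-0.0029,"rx":-0.0,"ry":-0.1666,"rz":0.0002,"gripper":-1}
1 x {"tx":0.0026,"ty":0.0001,"tz":-0.0032,"rx":-0.0,"ry":-0.1666,"rz":0.0002,"gripper":-1}
end [ 498.2 -214.5   59.1] [-180.    -0.    14.7]
```

Call:
send_rows(
  motion=[
    {"tx": 0, "ty": 0, "tz": 0, "rx": 0, "ry": 0, "rz": 0, "gripper": -1},
    {"tx": 0, "ty": 0, "tz": 0, "rx": 0, "ry": 0, "rz": 0, "gripper": -1},
    {"tx": 0.004, "ty": 0, "tz": -0.001, "rx": 0, "ry": -0.167, "rz": 0, "gripper": -1},
    {"tx": 0.004, "ty": 0, "tz": -0.001, "rx": 0, "ry": -0.167, "rz": 0, "gripper": -1},
    {"tx": 0.004, "ty": 0, "tz": -0.001, "rx": 0, "ry": -0.167, "rz": 0, "gripper": -1},
    {"tx": 0.004, "ty": 0, "tz": -0.002, "rx": 0, "ry": -0.167, "rz": 0, "gripper": -1},
    {"tx": 0.0035, "ty": 0, "tz": -0.002, "rx": 0, "ry": -0.167, "rz": 0, "gripper": -1},
    {"tx": 0.0035, "ty": 0, "tz": -0.0025, "rx": 0, "ry": -0.167, "rz": 0, "gripper": -1},
    {"tx": 0.003, "ty": 0, "tz": -0.0025, "rx": 0, "ry": -0.167, "rz": 0, "gripper": -1},
    {"tx": 0.003, "ty": 0, "tz": -0.003, "rx": 0, "ry": -0.167, "rz": 0, "gripper": -1},
    {"tx": 0.0025, "ty": 0, "tz": -0.003, "rx": 0, "ry": -0.167, "rz": 0, "gripper": -1},
    {"tx": 0, "ty": 0, "tz": 0, "rx": 0, "ry": 0, "rz": 0, "gripper": -1},
  ],
)

```text
time_s: 30.02
ee_pos: [498.8, -213.2, 58.5]
ee_rot: [-179.9, -0.6, 14.9]
force: [-0.3, -0.6, -0.3]
gripper_width: 91.2
gripper_force: 0.0
```

```bash
python3 - <<'E'
from plan import *
st(); cs(); plan([ch(-80,0,59,0,-1)])
E
```

```text
30.02 pos [ 498.8 -213.2   58.5] rot [-179.9   -0.6   14.9] F [-0.3 -0.6 -0.3] w 91.2 gf 0.0 q [-25.  24. 107.   1.  49.  50.]
s,t -79.1 0.9 F s,t -0.5 -0.5
1 x {"tx":-0.0018,"ty":0.0017,"tz":-0.0011,"rx":-0.0036,"ry":-0.0203,"rz":0.0062,"gripper":-1}
end [ 498.1 -214.3   59. ] [180.    0.   14.7]
```

Call:
send_rows(
  motion=[
    {"tx": -0.002, "ty": 0.001, "tz": 0, "rx": 0, "ry": -0.02, "rz": 0, "gripper": 1},
    {"tx": 0, "ty": 0, "tz": 0, "rx": 0, "ry": 0, "rz": 0, "gripper": 1},
    {"tx": 0, "ty": 0, "tz": 0, "rx": 0, "ry": 0, "rz": 0, "gripper": 1},
    {"tx": 0, "ty": 0, "tz": 0, "rx": 0, "ry": 0, "rz": 0, "gripper": 1},
    {"tx": 0, "ty": 0, "tz": -0.04, "rx": 0, "ry": 0, "rz": 0, "gripper": 1},
    {"tx": 0, "ty": 0, "tz": -0.02, "rx": 0, "ry": 0, "rz": 0, "gripper": 1},
    {"tx": 0, "ty": 0, "tz": 0, "rx": 0, "ry": 0, "rz": 0, "gripper": 1},
  ],
)

```text
time_s: 30.9
ee_pos: [496.8, -214.8, 89.1]
ee_rot: [-179.9, -0.0, 14.7]
force: [0.3, -0.5, -1.4]
gripper_width: 55.7
gripper_force: 25.0
```

```bash
python3 - <<'E'
from plan import *
st(); cs(); plan([(511,224.9,75,.8,0,1)],vmax=45)
E
```

```text
30.9 pos [ 496.8 -214.8   89.1] rot [-179.9   -0.    14.7] F [ 0.3 -0.5 -1.4] w 55.7 gf 25.0 q [-25.  22. 104.   0.  54.  51.]
s,t -81.4 -0.2 F s,t 0.2 -0.6
1 x {"tx":0.0251,"ty":-0.0843,"tz":0.0029,"rx":-0.0002,"ry":-0.0,"rz":0.0465,"gripper":1}
1 x {"tx":0.0231,"ty":-0.0849,"tz":0.0029,"rx":-0.0002,"ry":-0.0,"rz":0.0465,"gripper":1}
1 x {"tx":0.021,"ty":-0.0854,"tz":0.0029,"rx":-0.0002,"ry":-0.0,"rz":0.0465,"gripper":1}
1 x {"tx":0.0189,"ty":-0.0859,"tz":0.0029,"rx":-0.0002,"ry":-0.0,"rz":0.0465,"gripper":1}
1 x {"tx":0.0168,"ty":-0.0864,"tz":0.0029,"rx":-0.0002,"ry":-0.0,"rz":0.0465,"gripper":1}
1 x {"tx":0.0147,"ty":-0.0867,"tz":0.0029,"rx":-0.0002,"ry":-0.0,"rz":0.0465,"gripper":1}
1 x {"tx":0.0126,"ty":-0.0871,"tz":0.0029,"rx":-0.0002,"ry":-0.0,"rz":0.0465,"gripper":1}
1 x {"tx":0.0105,"ty":-0.0874,"tz":0.0029,"rx":-0.0002,"ry":-0.0,"rz":0.0465,"gripper":1}
1 x {"tx":0.0083,"ty":-0.0876,"tz":0.0028,"rx":-0.0002,"ry":-0.0,"rz":0.0465,"gripper":1}
1 x {"tx":0.0062,"ty":-0.0878,"tz":0.0028,"rx":-0.0002,"ry":-0.0,"rz":0.0465,"gripper":1}
end [511.  224.9  75. ] [-180.    -0.     0.8]
```

Call:
send_rows(
  motion=[
    {"tx": 0.025, "ty": -0.0845, "tz": 0.003, "rx": 0, "ry": 0, "rz": 0.0465, "gripper": 1},
    {"tx": 0.023, "ty": -0.085, "tz": 0.003, "rx": 0, "ry": 0, "rz": 0.0465, "gripper": 1},
    {"tx": 0.021, "ty": -0.0855, "tz": 0.003, "rx": 0, "ry": 0, "rz": 0.0465, "gripper": 1},
    {"tx": 0.019, "ty": -0.086, "tz": 0.003, "rx": 0, "ry": 0, "rz": 0.0465, "gripper": 1},
    {"tx": 0.017, "ty": -0.0865, "tz": 0.003, "rx": 0, "ry": 0, "rz": 0.0465, "gripper": 1},
    {"tx": 0.015, "ty": -0.0865, "tz": 0.003, "rx": 0, "ry": 0, "rz": 0.0465, "gripper": 1},
    {"tx": 0.0125, "ty": -0.087, "tz": 0.003, "rx": 0, "ry": 0, "rz": 0.0465, "gripper": 1},
    {"tx": 0.0105, "ty": -0.0875, "tz": 0.003, "rx": 0, "ry": 0, "rz": 0.0465, "gripper": 1},
    {"tx": 0.008, "ty": -0.0875, "tz": 0.003, "rx": 0, "ry": 0, "rz": 0.0465, "gripper": 1},
    {"tx": 0.006, "ty": -0.088, "tz": 0.003, "rx": 0, "ry": 0, "rz": 0.0465, "gripper": 1},
    {"tx": 0, "ty": 0, "tz": 0, "rx": 0, "ry": 0, "rz": 0, "gripper": 1},
    {"tx": 0, "ty": 0, "tz": 0, "rx": 0, "ry": 0, "rz": 0, "gripper": 1},
  ],
)

```text
time_s: 32.4
ee_pos: [509.7, 224.8, 73.5]
ee_rot: [-180.0, 0.2, 0.8]
force: [0.8, -0.1, -1.7]
gripper_width: 55.9
gripper_force: 25.0
```

```bash
python3 - <<'E'
from plan import *
st(); plan([(510.5,224.9,22,.8,0,1)],vmax=22)
E
```

```text
32.4 pos [509.7 224.8  73.5] rot [-180.     0.2    0.8] F [ 0.8 -0.1 -1.7] w 55.9 gf 25.0 q [ 23.  24. 103.   0.  53. 112.]
3 x {"tx":0.0006,"ty":-0.0,"tz":0.0343,"rx":-0.0004,"ry":0.0021,"rz":0.0005,"gripper":1}
end [510.5 224.9  22.1] [-180.    -0.     0.8]
```

Call:
send_rows(
  motion=[
    {"tx": 0, "ty": 0, "tz": 0.036, "rx": 0, "ry": 0.003, "rz": 0, "gripper": 1},
    {"tx": 0, "ty": 0, "tz": 0.035, "rx": 0, "ry": 0.002, "rz": 0, "gripper": 1},
    {"tx": 0, "ty": 0, "tz": 0.034, "rx": 0, "ry": 0.002, "rz": 0, "gripper": 1},
    {"tx": 0, "ty": 0, "tz": 0, "rx": 0, "ry": 0, "rz": 0, "gripper": 1},
    {"tx": 0, "ty": 0, "tz": 0, "rx": 0, "ry": 0, "rz": 0, "gripper": 1},
  ],
)

```text
time_s: 33.02
ee_pos: [510.8, 224.8, 22.3]
ee_rot: [-179.9, -0.2, 0.7]
force: [-0.0, 0.2, -1.2]
gripper_width: 55.8
gripper_force: 25.0
```

```bash
python3 - <<'E'
from plan import *
st(); plan([(510.5,224.9,18.5,.8,0,1),(510.5,224.9,100,.8,0,-1),ch(-75,0,110,0,-1)],vmax=45)
E
```

```text
33.02 pos [510.8 224.8  22.3] rot [-179.9   -0.2    0.7] F [-0.   0.2 -1.2] w 55.8 gf 25.0 q [ 23.  28. 106.   0.  46. 112.]
1 x {"tx":-0.0007,"ty":-0.0002,"tz":0.0076,"rx":-0.0036,"ry":-0.0051,"rz":-0.0021,"gripper":1}
2 x {"tx":0.0,"ty":0.0,"tz":-0.0815,"rx":-0.0,"ry":-0.0,"rz":0.0,"gripper":-1}
1 x {"tx":-0.0027,"ty":0.0876,"tz":-0.002,"rx":-0.0,"ry":-0.0,"rz":-0.0463,"gripper":-1}
1 x {"tx":-0.0049,"ty":0.0875,"tz":-0.002,"rx":-0.0,"ry":-0.0,"rz":-0.0463,"gripper":-1}
1 x {"tx":-0.007,"ty":0.0873,"tz":-0.002,"rx":-0.0,"ry":-0.0,"rz":-0.0463,"gripper":-1}
1 x {"tx":-0.0091,"ty":0.0871,"tz":-0.002,"rx":-0.0,"ry":-0.0,"rz":-0.0463,"gripper":-1}
1 x {"tx":-0.0112,"ty":0.0869,"tz":-0.002,"rx":-0.0,"ry":-0.0,"rz":-0.0463,"gripper":-1}
1 x {"tx":-0.0133,"ty":0.0866,"tz":-0.002,"rx":-0.0,"ry":-0.0,"rz":-0.0463,"gripper":-1}
1 x {"tx":-0.0154,"ty":0.0862,"tz":-0.002,"rx":-0.0,"ry":-0.0,"rz":-0.0463,"gripper":-1}
1 x {"tx":-0.0175,"ty":0.0858,"tz":-0.002,"rx":-0.0,"ry":-0.0,"rz":-0.0463,"gripper":-1}
1 x {"tx":-0.0196,"ty":0.0854,"tz":-0.002,"rx":-0.0,"ry":-0.0,"rz":-0.0463,"gripper":-1}
1 x {"tx":-0.0216,"ty":0.0849,"tz":-0.002,"rx":-0.0,"ry":-0.0,"rz":-0.0463,"gripper":-1}
end [ 502.9 -213.   110. ] [-180.    -0.    14.7]
```

Call:
send_rows(
  motion=[
    {"tx": -0.001, "ty": 0, "tz": 0.007, "rx": 0, "ry": -0.005, "rz": 0, "gripper": 1},
    {"tx": 0, "ty": 0, "tz": 0, "rx": 0, "ry": 0, "rz": 0, "gripper": -1},
    {"tx": 0, "ty": 0, "tz": 0, "rx": 0, "ry": 0, "rz": 0, "gripper": -1},
    {"tx": 0, "ty": 0, "tz": -0.08, "rx": 0, "ry": 0, "rz": 0, "gripper": -1},
    {"tx": 0, "ty": 0, "tz": -0.08, "rx": 0, "ry": 0, "rz": 0, "gripper": -1},
    {"tx": -0.003, "ty": 0.0875, "tz": -0.002, "rx": 0, "ry": 0, "rz": -0.0465, "gripper": -1},
    {"tx": -0.005, "ty": 0.0875, "tz": -0.002, "rx": 0, "ry": 0, "rz": -0.0465, "gripper": -1},
    {"tx": -0.007, "ty": 0.0875, "tz": -0.002, "rx": 0, "ry": 0, "rz": -0.0465, "gripper": -1},
    {"tx": -0.009, "ty": 0.087, "tz": -0.002, "rx": 0, "ry": 0, "rz": -0.0465, "gripper": -1},
    {"tx": -0.011, "ty": 0.087, "tz": -0.002, "rx": 0, "ry": 0, "rz": -0.0465, "gripper": -1},
    {"tx": -0.013, "ty": 0.0865, "tz": -0.002, "rx": 0, "ry": 0, "rz": -0.0465, "gripper": -1},
    {"tx": -0.0155, "ty": 0.086, "tz": -0.002, "rx": 0, "ry": 0, "rz": -0.0465, "gripper": -1},
  ],
)

```text
time_s: 34.52
ee_pos: [504.9, -82.5, 105.2]
ee_rot: [-179.9, -0.0, 10.6]
force: [0.9, 0.1, 0.2]
gripper_width: 90.8
gripper_force: 0.0
```

Call:
send_rows(
  motion=[
    {"tx": -0.0175, "ty": 0.086, "tz": -0.002, "rx": 0, "ry": 0, "rz": -0.0465, "gripper": -1},
    {"tx": -0.0195, "ty": 0.0855, "tz": -0.002, "rx": 0, "ry": 0, "rz": -0.0465, "gripper": -1},
    {"tx": -0.0215, "ty": 0.085, "tz": -0.002, "rx": 0, "ry": 0, "rz": -0.0465, "gripper": -1},
    {"tx": 0, "ty": 0, "tz": 0, "rx": 0, "ry": 0, "rz": 0, "gripper": -1},
    {"tx": 0, "ty": 0, "tz": 0, "rx": 0, "ry": 0, "rz": 0, "gripper": -1},
  ],
)

```text
time_s: 35.15
ee_pos: [502.5, -212.2, 107.5]
ee_rot: [-179.9, 0.0, 14.7]
force: [-0.4, 0.6, -0.6]
gripper_width: 91.0
gripper_force: 0.0
```

```bash
python3 - <<'E'
from plan import *
st(); cs(); plan([ch(-70,0,105,45,-1)],wmax=4.5)
g=grab("top","t7.png"); cv2.imwrite("pics/t7c.png",cv2.resize(cv2.cvtColor(g["frame"],4)[110:260,110:310],None,fx=3,fy=3,interpolation=2))
E
```

```text
35.15 pos [ 502.5 -212.2  107.5] rot [-179.9    0.    14.7] F [-0.4  0.6 -0.6] w 91.0 gf 0.0 q [-24.  21. 102.   0.  57.  51.]
s,t -75.2 0.9 F s,t -0.2 0.7
5 x {"tx":0.0009,"ty":0.0002,"tz":0.0005,"rx":-0.0004,"ry":0.1364,"rz":-0.0001,"gripper":-1}
5 x {"tx":0.0007,"ty":0.0002,"tz":0.0008,"rx":-0.0004,"ry":0.1364,"rz":-0.0001,"gripper":-1}
1 x {"tx":0.0004,"ty":0.0002,"tz":0.001,"rx":-0.0004,"ry":0.1364,"rz":-0.0001,"gripper":-1}
end [ 507.9 -212.   105. ] [-180.   -45.    14.7]
```

View pics/t7c.png

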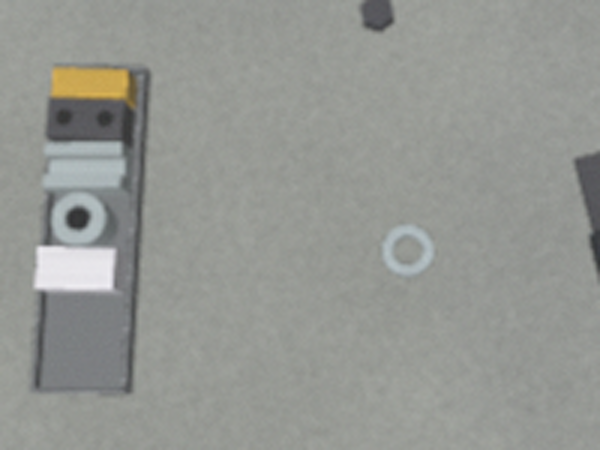

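The top crop shows stub1 in the tray at (75,268), perhaps a few mm towards +y. I'll measure it from both views.

```bash
python3 - <<'E'
from plan import *
R={}
for n in("top","side"):
    g=grab(n); f=g["frame"].astype(int); m=(f.min(2)>185).astype(np.uint8)
    for k in cv2.findContours(m,0,2)[0]:
        if cv2.contourArea(k)>40:
            c=cv2.minAreaRect(k); P=np.array([onz(g,*p,34)[:2] for p in cv2.boxPoints(c)]); print(n,np.round(c[0],1),np.round(c[1],1),P.mean(0).round(1),[round(np.linalg.norm(P[i]-P[i-1]),1) for i in range(4)], np.round(P,0).tolist())
    im=cv2.resize(cv2.cvtColor(g["frame"],4)[130:260,100:250] if n=="top" else cv2.cvtColor(g["frame"],4)[130:230,170:300],(400,400) if n=="side" else (400,347),interpolation=2); R[n]=im
o=np.zeros((400,800,3),np.uint8); o[:347,:400]=R["top"]; o[:,400:]=R["side"]; cv2.imwrite("pics/v8.png",o)
E
```

```text
top [134. 199.] [14. 26.] [512.1 227.6] [np.float64(30.6), np.float64(56.0), np.float64(30.6), np.float64(55.7)] [[526.0, 257.0], [528.0, 201.0], [498.0, 198.0], [496.0, 254.0]]
top [  2.5 196. ] [ 5. 26.] [510.3 508.7] [np.float64(10.5), np.float64(56.8), np.float64(10.7), np.float64(56.8)] [[482.0, 510.0], [538.0, 518.0], [539.0, 507.0], [482.0, 499.0]]
top [339.8 164.9] [15.5 27.2] [ 602.1 -220.3] [np.float64(34.8), np.float64(61.8), np.float64(35.0), np.float64(61.4)] [[609.0, -186.0], [629.0, -245.0], [595.0, -254.0], [576.0, -196.0]]
top [ 21.3 158.2] [13.6 22.6] [594.7 479.7] [np.float64(31.3), np.float64(48.0), np.float64(31.4), np.float64(47.7)] [[603.0, 508.0], [616.0, 462.0], [586.0, 451.0], [574.0, 497.0]]
top [343.5  67. ] [9.2 9.2] [ 836.  -231.3] [np.float64(21.7), np.float64(22.9), np.float64(21.8), np.float64(22.8)] [[835.0, -216.0], [852.0, -232.0], [837.0, -247.0], [820.0, -231.0]]
side [408. 225.] [ 8. 10.] [ 845.  -193.5] [np.float64(24.5), np.float64(23.0), np.float64(24.6), np.float64(22.6)] [[842.0, -179.0], [863.0, -188.0], [848.0, -208.0], [827.0, -199.0]]
side [213.4 155.1] [13.6 12. ] [511.2 226.1] [np.float64(58.6), np.float64(35.4), np.float64(59.5), np.float64(34.0)] [[497.0, 254.0], [532.0, 257.0], [525.0, 198.0], [491.0, 195.0]]
```

View pics/v8.png

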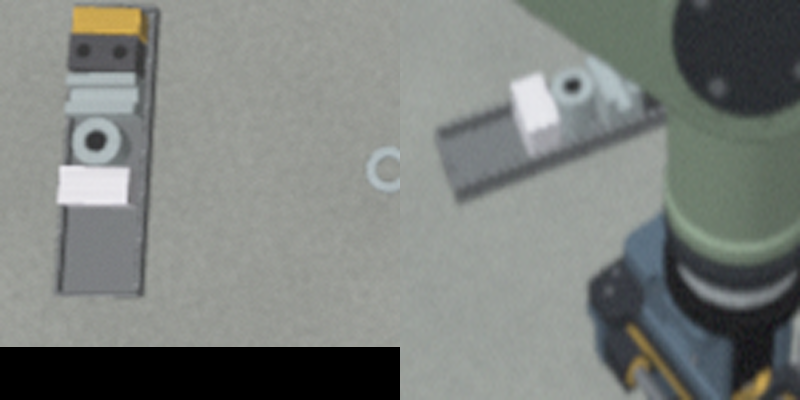

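Both views agree within about 2 mm that stub1 lies in the tray near (511.5, 227), down on the floor. Next is stub2.

Call:
send_rows(
  motion=[
    {"tx": 0.001, "ty": 0, "tz": 0.0005, "rx": 0, "ry": 0.136, "rz": 0, "gripper": -1},
    {"tx": 0.001, "ty": 0, "tz": 0.0005, "rx": 0, "ry": 0.136, "rz": 0, "gripper": -1},
    {"tx": 0.001, "ty": 0, "tz": 0.0005, "rx": 0, "ry": 0.136, "rz": 0, "gripper": -1},
    {"tx": 0.001, "ty": 0, "tz": 0.0005, "rx": 0, "ry": 0.136, "rz": 0, "gripper": -1},
    {"tx": 0.001, "ty": 0, "tz": 0.0005, "rx": 0, "ry": 0.136, "rz": 0, "gripper": -1},
    {"tx": 0.0005, "ty": 0, "tz": 0.001, "rx": 0, "ry": 0.136, "rz": 0, "gripper": -1},
    {"tx": 0.0005, "ty": 0, "tz": 0.001, "rx": 0, "ry": 0.136, "rz": 0, "gripper": -1},
    {"tx": 0.0005, "ty": 0, "tz": 0.001, "rx": 0, "ry": 0.136, "rz": 0, "gripper": -1},
    {"tx": 0.0005, "ty": 0, "tz": 0.001, "rx": 0, "ry": 0.136, "rz": 0, "gripper": -1},
    {"tx": 0.0005, "ty": 0, "tz": 0.001, "rx": 0, "ry": 0.136, "rz": 0, "gripper": -1},
    {"tx": 0.0005, "ty": 0, "tz": 0.001, "rx": 0, "ry": 0.136, "rz": 0, "gripper": -1},
    {"tx": 0, "ty": 0, "tz": 0, "rx": 0, "ry": 0, "rz": 0, "gripper": -1},
  ],
)

```text
time_s: 36.8
ee_pos: [507.2, -210.4, 103.9]
ee_rot: [-179.6, -44.8, 14.5]
force: [0.9, 0.6, 0.5]
gripper_width: 90.9
gripper_force: 0.0
```

```bash
python3 - <<'E'
from plan import *
st(); cs(); plan([ch(-16,-0.5,50,45,-1)],vmax=16)
E
```

```text
36.8 pos [ 507.2 -210.4  103.9] rot [-179.6  -44.8   14.5] F [0.9 0.6 0.5] w 90.9 gf 0.0 q [-46.  18. 129.  80.  39. -39.]
s,t -70.3 1.5 F s,t 1.0 0.3
5 x {"tx":0.0002,"ty":0.0009,"tz":0.0306,"rx":-0.0013,"ry":0.0016,"rz":-0.0011,"gripper":-1}
end [ 560.2 -198.6   50. ] [-180.   -45.    14.7]
```

Call:
send_rows(
  motion=[
    {"tx": 0, "ty": 0.001, "tz": 0.03, "rx": -0.001, "ry": 0.0015, "rz": -0.001, "gripper": -1},
    {"tx": 0, "ty": 0.001, "tz": 0.03, "rx": -0.001, "ry": 0.0015, "rz": -0.001, "gripper": -1},
    {"tx": 0, "ty": 0.001, "tz": 0.03, "rx": -0.001, "ry": 0.0015, "rz": -0.001, "gripper": -1},
    {"tx": 0, "ty": 0.001, "tz": 0.03, "rx": -0.001, "ry": 0.0015, "rz": -0.001, "gripper": -1},
    {"tx": 0, "ty": 0.001, "tz": 0.03, "rx": -0.001, "ry": 0.0015, "rz": -0.001, "gripper": -1},
    {"tx": 0, "ty": 0, "tz": 0, "rx": 0, "ry": 0, "rz": 0, "gripper": -1},
    {"tx": 0, "ty": 0, "tz": 0, "rx": 0, "ry": 0, "rz": 0, "gripper": -1},
  ],
  grip_force=10,
)

```text
time_s: 37.67
ee_pos: [560.2, -199.8, 52.3]
ee_rot: [179.8, -45.1, 14.9]
force: [0.0, -0.3, 0.5]
gripper_width: 91.1
gripper_force: 0.0
```

```bash
python3 - <<'E'
from plan import *
st(); cs(); plan([ch(-10.8,-0.3,44,45,-1)],vmax=16)
E
```

```text
37.67 pos [ 560.2 -199.8   52.3] rot [179.8 -45.1  14.9] F [ 0.  -0.3  0.5] w 91.1 gf 0.0 q [-40.  26. 128.  95.  35. -51.]
s,t -16.3 -1.7 F s,t -0.1 -0.3
1 x {"tx":-0.004,"ty":-0.0029,"tz":0.0195,"rx":0.0006,"ry":-0.0036,"rz":0.0059,"gripper":-1}
end [ 565.1 -197.    44. ] [-180.   -45.    14.7]
```

Call:
send_rows(
  motion=[
    {"tx": -0.002, "ty": -0.0015, "tz": 0.01, "rx": 0, "ry": -0.002, "rz": 0.003, "gripper": -1},
    {"tx": -0.002, "ty": -0.0015, "tz": 0.009, "rx": 0, "ry": -0.002, "rz": 0.003, "gripper": -1},
    {"tx": 0, "ty": 0, "tz": 0, "rx": 0, "ry": 0, "rz": 0, "gripper": -1},
    {"tx": 0, "ty": 0, "tz": 0, "rx": 0, "ry": 0, "rz": 0, "gripper": 1},
    {"tx": 0, "ty": 0, "tz": 0, "rx": 0, "ry": 0, "rz": 0, "gripper": 1},
    {"tx": 0, "ty": 0, "tz": 0, "rx": 0, "ry": 0, "rz": 0, "gripper": 1},
    {"tx": 0, "ty": 0, "tz": 0, "rx": 0, "ry": 0, "rz": 0, "gripper": 1},
    {"tx": 0, "ty": 0, "tz": 0, "rx": 0, "ry": 0, "rz": 0, "gripper": 1},
  ],
)

```text
time_s: 38.67
ee_pos: [564.6, -197.5, 43.7]
ee_rot: [-180.0, -45.0, 14.6]
force: [-0.6, 0.3, 1.1]
gripper_width: 55.8
gripper_force: 10.0
```

```bash
python3 - <<'E'
from plan import *
st(); cs()
E
```

```text
38.67 pos [ 564.6 -197.5   43.7] rot [-180.   -45.    14.6] F [-0.6  0.3  1.1] w 55.8 gf 10.0 q [-39.  27. 128.  97.  35. -53.]
s,t -11.4 -0.6 F s,t -0.5 0.4
```

Good grip, same as before. Pull, check, then release and swing vertical.

Call:
send_rows(
  motion=[
    {"tx": 0, "ty": 0, "tz": 0, "rx": 0, "ry": 0, "rz": 0, "gripper": 1},
    {"tx": 0, "ty": 0, "tz": 0, "rx": 0, "ry": 0, "rz": 0, "gripper": 1},
    {"tx": -0.045, "ty": 0, "tz": -0.045, "rx": 0, "ry": 0, "rz": 0, "gripper": 1},
    {"tx": -0.045, "ty": 0, "tz": -0.045, "rx": 0, "ry": 0, "rz": 0, "gripper": 1},
    {"tx": -0.024, "ty": 0, "tz": -0.024, "rx": 0, "ry": 0, "rz": 0, "gripper": 1},
    {"tx": 0, "ty": 0, "tz": 0, "rx": 0, "ry": 0, "rz": 0, "gripper": 1},
    {"tx": 0, "ty": 0, "tz": 0, "rx": 0, "ry": 0, "rz": 0, "gripper": 1},
  ],
  grip_force=25,
)

```text
time_s: 39.55
ee_pos: [487.0, -217.9, 43.7]
ee_rot: [180.0, -45.0, 14.6]
force: [-1.1, -0.9, 0.6]
gripper_width: 55.5
gripper_force: 25.0
```

```bash
cat > chk.py <<'E'
from plan import *
# stub top in column: white mask near column in top and side views
for n in("top","side"):
    g=grab(n,f"chk_{n}_{env.state()['time_s']:.0f}.png"); m=(g["frame"].min(2)>185).astype(np.uint8)
    for k in cv2.findContours(m,0,2)[0]:
        c=cv2.minAreaRect(k)
        if cv2.contourArea(k)>60: print(n,np.round(c[0],1),np.round(c[1],1))
    for z in (75,105,135,165): print(n,z,"col top proj",proj(g,(*C,z)).round(1))
    print(n,"drawn stub proj",proj(g,ch(-80,0,75,0,0)[:3]).round(1))
E
python3 - <<'E'
from chk import *
st(); cs()
plan([ch(-80,0,59,0,-1,9)])
E
```

```text
top [342.2 210.2] [15.1 26. ]
top [134.5 199. ] [14. 25.]
top [  2.5 196. ] [ 5. 26.]
top [337.8 166.8] [12.6 21.8]
top [ 20.9 158.5] [12.1 20.4]
top [343.5  66.5] [9. 9.]
top 75 col top proj [332.4 172.4]
top 105 col top proj [335.9 169.3]
top 135 col top proj [339.6 165.9]
top 165 col top proj [343.8 162.3]
top drawn stub proj [342.4 209.4]
side [273. 276.] [28.3 18.4]
side [303.1 255. ] [23.2 27.5]
side [408.  225.5] [ 9. 10.]
side [213.4 155.1] [13.6 12. ]
side [211.8 101.5] [13.8 33. ]
side [181.5 103. ] [36. 23.]
side [199.   33.5] [67. 16.]
side 75 col top proj [305.3 252.9]
side 105 col top proj [306.4 244. ]
side 135 col top proj [307.7 234.6]
side 165 col top proj [309.  224.6]
side drawn stub proj [274.8 273.8]
39.65 pos [ 487.3 -217.8   43.7] rot [180.  -45.   14.7] F [-0.5 -0.4  0.9] w 55.7 gf 25.0 q [-49.  25. 134.  93.  39. -58.]
s,t -91.4 -0.6 F s,t -0.6 -0.3
1 x {"tx":0.0042,"ty":-0.0001,"tz":-0.0006,"rx":0.0001,"ry":-0.1666,"rz":-0.0002,"gripper":-1}
2 x {"tx":0.0041,"ty":-0.0001,"tz":-0.001,"rx":0.0001,"ry":-0.1666,"rz":-0.0002,"gripper":-1}
1 x {"tx":0.0039,"ty":-0.0001,"tz":-0.0017,"rx":0.0001,"ry":-0.1666,"rz":-0.0002,"gripper":-1}
2 x {"tx":0.0037,"ty":-0.0001,"tz":-0.002,"rx":0.0001,"ry":-0.1666,"rz":-0.0002,"gripper":-1}
2 x {"tx":0.0033,"ty":-0.0001,"tz":-0.0026,"rx":0.0001,"ry":-0.1666,"rz":-0.0002,"gripper":-1}
1 x {"tx":0.0028,"ty":-0.0001,"tz":-0.0032,"rx":0.0001,"ry":-0.1666,"rz":-0.0002,"gripper":-1}
end [ 498.1 -214.5   58.9] [180.    0.   14.7]
```

Call:
send_rows(
  motion=[
    {"tx": 0, "ty": 0, "tz": 0, "rx": 0, "ry": 0, "rz": 0, "gripper": -1},
    {"tx": 0, "ty": 0, "tz": 0, "rx": 0, "ry": 0, "rz": 0, "gripper": -1},
    {"tx": 0.004, "ty": 0, "tz": -0.001, "rx": 0, "ry": -0.167, "rz": 0, "gripper": -1},
    {"tx": 0.004, "ty": 0, "tz": -0.001, "rx": 0, "ry": -0.167, "rz": 0, "gripper": -1},
    {"tx": 0.004, "ty": 0, "tz": -0.001, "rx": 0, "ry": -0.167, "rz": 0, "gripper": -1},
    {"tx": 0.004, "ty": 0, "tz": -0.002, "rx": 0, "ry": -0.167, "rz": 0, "gripper": -1},
    {"tx": 0.0035, "ty": 0, "tz": -0.002, "rx": 0, "ry": -0.167, "rz": 0, "gripper": -1},
    {"tx": 0.0035, "ty": 0, "tz": -0.0025, "rx": 0, "ry": -0.167, "rz": 0, "gripper": -1},
    {"tx": 0.003, "ty": 0, "tz": -0.0025, "rx": 0, "ry": -0.167, "rz": 0, "gripper": -1},
    {"tx": 0.003, "ty": 0, "tz": -0.003, "rx": 0, "ry": -0.167, "rz": 0, "gripper": -1},
    {"tx": 0.0025, "ty": 0, "tz": -0.003, "rx": 0, "ry": -0.167, "rz": 0, "gripper": -1},
    {"tx": 0, "ty": 0, "tz": 0, "rx": 0, "ry": 0, "rz": 0, "gripper": -1},
  ],
)

```text
time_s: 41.15
ee_pos: [498.1, -213.8, 58.4]
ee_rot: [-179.9, -0.6, 14.8]
force: [1.0, -0.5, -0.4]
gripper_width: 91.2
gripper_force: 0.0
```

```bash
ls pics | grep chk; python3 - <<'E'
from plan import *
import glob
st(); cs(); plan([ch(-80,0,59,0,-1)])
g=grab("top"); im=cv2.cvtColor(cv2.imread(sorted(glob.glob("pics/chk_top_*"))[-1]),4); m=(im.min(2)>185).astype(np.uint8)
for k in cv2.findContours(m,0,2)[0]:
    c=cv2.minAreaRect(k)
    if cv2.contourArea(k)>60 and abs(c[0][0]-338)<4 and c[0][1]<180 and c[0][1]>120: print(np.round(cv2.boxPoints(c),1).tolist())
for z in (105,135): print(z,[proj(g,ch(15,t,z,0,0)[:3]).round(1).tolist() for t in(28,-28)])
E
```

```text
chk_side_40.png
chk_top_40.png
41.15 pos [ 498.1 -213.8   58.4] rot [-179.9   -0.6   14.8] F [ 1.  -0.5 -0.4] w 91.2 gf 0.0 q [-25.  24. 107.   1.  49.  50.]
s,t -79.9 0.4 F s,t 0.9 -0.7
1 x {"tx":-0.0003,"ty":0.0009,"tz":-0.0013,"rx":-0.0044,"ry":-0.0198,"rz":0.0046,"gripper":-1}
end [ 498.1 -214.3   59. ] [180.    0.   14.7]
[[325.3999938964844, 164.1999969482422], [346.1000061035156, 157.3000030517578], [350.1000061035156, 169.3000030517578], [329.3999938964844, 176.1999969482422]]
105 [[320.5, 165.2], [347.2, 159.2]]
135 [[323.6, 161.7], [351.5, 155.4]]
```

Call:
send_rows(
  motion=[
    {"tx": 0, "ty": 0.001, "tz": -0.001, "rx": 0, "ry": -0.02, "rz": 0, "gripper": 1},
    {"tx": 0, "ty": 0, "tz": 0, "rx": 0, "ry": 0, "rz": 0, "gripper": 1},
    {"tx": 0, "ty": 0, "tz": 0, "rx": 0, "ry": 0, "rz": 0, "gripper": 1},
    {"tx": 0, "ty": 0, "tz": 0, "rx": 0, "ry": 0, "rz": 0, "gripper": 1},
    {"tx": 0, "ty": 0, "tz": -0.04, "rx": 0, "ry": 0, "rz": 0, "gripper": 1},
    {"tx": 0, "ty": 0, "tz": -0.02, "rx": 0, "ry": 0, "rz": 0, "gripper": 1},
    {"tx": 0, "ty": 0, "tz": 0, "rx": 0, "ry": 0, "rz": 0, "gripper": 1},
  ],
)

```text
time_s: 42.08
ee_pos: [497.2, -215.2, 89.6]
ee_rot: [-179.9, 0.0, 14.7]
force: [-0.5, 0.7, -1.8]
gripper_width: 55.4
gripper_force: 25.0
```

```bash
python3 - <<'E'
from plan import *
st(); cs(); plan([(478,224.4,75,.8,0,1)],vmax=45)
E
```

```text
42.08 pos [ 497.2 -215.2   89.6] rot [-179.9    0.    14.7] F [-0.5  0.7 -1.8] w 55.4 gf 25.0 q [-25.  22. 104.   0.  54.  51.]
s,t -81.1 -0.6 F s,t -0.3 0.8
1 x {"tx":0.0186,"ty":-0.086,"tz":0.003,"rx":-0.0003,"ry":0.0,"rz":0.0463,"gripper":1}
1 x {"tx":0.0165,"ty":-0.0864,"tz":0.003,"rx":-0.0003,"ry":0.0,"rz":0.0463,"gripper":1}
1 x {"tx":0.0144,"ty":-0.0868,"tz":0.003,"rx":-0.0003,"ry":0.0,"rz":0.0463,"gripper":1}
1 x {"tx":0.0123,"ty":-0.0871,"tz":0.003,"rx":-0.0003,"ry":0.0,"rz":0.0463,"gripper":1}
1 x {"tx":0.0102,"ty":-0.0874,"tz":0.003,"rx":-0.0003,"ry":0.0,"rz":0.0463,"gripper":1}
1 x {"tx":0.0081,"ty":-0.0876,"tz":0.003,"rx":-0.0003,"ry":0.0,"rz":0.0463,"gripper":1}
1 x {"tx":0.0059,"ty":-0.0878,"tz":0.003,"rx":-0.0003,"ry":0.0,"rz":0.0463,"gripper":1}
1 x {"tx":0.0038,"ty":-0.0879,"tz":0.0029,"rx":-0.0003,"ry":0.0,"rz":0.0463,"gripper":1}
1 x {"tx":0.0017,"ty":-0.088,"tz":0.0029,"rx":-0.0003,"ry":0.0,"rz":0.0463,"gripper":1}
1 x {"tx":-0.0005,"ty":-0.088,"tz":0.0029,"rx":-0.0003,"ry":0.0,"rz":0.0463,"gripper":1}
end [478.  224.3  75. ] [180.    0.    0.8]
```

Call:
send_rows(
  motion=[
    {"tx": 0.0185, "ty": -0.086, "tz": 0.003, "rx": 0, "ry": 0, "rz": 0.0463, "gripper": 1},
    {"tx": 0.0165, "ty": -0.0865, "tz": 0.003, "rx": 0, "ry": 0, "rz": 0.0463, "gripper": 1},
    {"tx": 0.0145, "ty": -0.087, "tz": 0.003, "rx": 0, "ry": 0, "rz": 0.0463, "gripper": 1},
    {"tx": 0.0125, "ty": -0.087, "tz": 0.003, "rx": 0, "ry": 0, "rz": 0.0463, "gripper": 1},
    {"tx": 0.01, "ty": -0.0875, "tz": 0.003, "rx": 0, "ry": 0, "rz": 0.0463, "gripper": 1},
    {"tx": 0.008, "ty": -0.0875, "tz": 0.003, "rx": 0, "ry": 0, "rz": 0.0463, "gripper": 1},
    {"tx": 0.006, "ty": -0.088, "tz": 0.003, "rx": 0, "ry": 0, "rz": 0.0463, "gripper": 1},
    {"tx": 0.004, "ty": -0.088, "tz": 0.003, "rx": 0, "ry": 0, "rz": 0.0463, "gripper": 1},
    {"tx": 0.0015, "ty": -0.088, "tz": 0.003, "rx": 0, "ry": 0, "rz": 0.0463, "gripper": 1},
    {"tx": -0.0005, "ty": -0.088, "tz": 0.003, "rx": 0, "ry": 0, "rz": 0.0463, "gripper": 1},
    {"tx": 0, "ty": 0, "tz": 0, "rx": 0, "ry": 0, "rz": 0, "gripper": 1},
    {"tx": 0, "ty": 0, "tz": 0, "rx": 0, "ry": 0, "rz": 0, "gripper": 1},
  ],
)

```text
time_s: 43.58
ee_pos: [476.9, 224.2, 74.3]
ee_rot: [-179.9, 0.2, 0.8]
force: [0.3, 0.6, -1.9]
gripper_width: 56.1
gripper_force: 25.0
```

```bash
python3 - <<'E'
from plan import *
st(); plan([(478,224.6,22,.8,0,1)],vmax=22)
E
```

```text
43.58 pos [476.9 224.2  74.3] rot [-179.9    0.2    0.8] F [ 0.3  0.6 -1.9] w 56.1 gf 25.0 q [ 24.  22. 107.   0.  51. 113.]
3 x {"tx":0.0008,"ty":-0.0002,"tz":0.0348,"rx":-0.0007,"ry":0.0021,"rz":0.0005,"gripper":1}
end [478.  224.6  22.1] [180.    0.    0.8]
```

Call:
send_rows(
  motion=[
    {"tx": 0, "ty": 0, "tz": 0.037, "rx": 0, "ry": 0.003, "rz": 0, "gripper": 1},
    {"tx": 0, "ty": 0, "tz": 0.035, "rx": 0, "ry": 0.002, "rz": 0, "gripper": 1},
    {"tx": 0, "ty": 0, "tz": 0.034, "rx": 0, "ry": 0.002, "rz": 0, "gripper": 1},
    {"tx": 0, "ty": 0, "tz": 0, "rx": 0, "ry": 0, "rz": 0, "gripper": 1},
    {"tx": 0, "ty": 0, "tz": 0, "rx": 0, "ry": 0, "rz": 0, "gripper": 1},
  ],
)

```text
time_s: 44.2
ee_pos: [478.0, 224.3, 22.4]
ee_rot: [-179.9, -0.1, 0.7]
force: [0.9, -0.8, -1.6]
gripper_width: 55.9
gripper_force: 25.0
```

```bash
python3 - <<'E'
from plan import *
st(); plan([(478,224.6,18.5,.8,0,1),(478,224.6,100,.8,0,-1),ch(-75,-0.5,108,0,-1)],vmax=47)
E
```

```text
44.2 pos [478.  224.3  22.4] rot [-1.799e+02 -1.000e-01  7.000e-01] F [ 0.9 -0.8 -1.6] w 55.9 gf 25.0 q [ 24.  25. 110.   0.  44. 113.]
1 x {"tx":-0.0,"ty":-0.0006,"tz":0.0078,"rx":-0.0044,"ry":-0.0046,"rz":-0.0017,"gripper":1}
2 x {"tx":-0.0,"ty":0.0,"tz":-0.0815,"rx":0.0,"ry":0.0,"rz":-0.0,"gripper":-1}
1 x {"tx":0.0038,"ty":0.0877,"tz":-0.0016,"rx":0.0,"ry":0.0,"rz":-0.0463,"gripper":-1}
1 x {"tx":0.0017,"ty":0.0878,"tz":-0.0016,"rx":0.0,"ry":0.0,"rz":-0.0463,"gripper":-1}
1 x {"tx":-0.0005,"ty":0.0878,"tz":-0.0016,"rx":0.0,"ry":0.0,"rz":-0.0463,"gripper":-1}
1 x {"tx":-0.0026,"ty":0.0877,"tz":-0.0016,"rx":0.0,"ry":0.0,"rz":-0.0463,"gripper":-1}
1 x {"tx":-0.0047,"ty":0.0876,"tz":-0.0016,"rx":0.0,"ry":0.0,"rz":-0.0463,"gripper":-1}
1 x {"tx":-0.0068,"ty":0.0875,"tz":-0.0016,"rx":0.0,"ry":0.0,"rz":-0.0463,"gripper":-1}
1 x {"tx":-0.009,"ty":0.0873,"tz":-0.0016,"rx":0.0,"ry":0.0,"rz":-0.0463,"gripper":-1}
1 x {"tx":-0.0111,"ty":0.0871,"tz":-0.0016,"rx":0.0,"ry":0.0,"rz":-0.0463,"gripper":-1}
1 x {"tx":-0.0132,"ty":0.0868,"tz":-0.0016,"rx":0.0,"ry":0.0,"rz":-0.0463,"gripper":-1}
1 x {"tx":-0.0153,"ty":0.0864,"tz":-0.0016,"rx":0.0,"ry":0.0,"rz":-0.0463,"gripper":-1}
end [ 503.1 -213.5  108. ] [180.    0.   14.7]
```

Call:
send_rows(
  motion=[
    {"tx": 0, "ty": 0, "tz": 0.0075, "rx": 0, "ry": -0.004, "rz": 0, "gripper": 1},
    {"tx": 0, "ty": 0, "tz": 0, "rx": 0, "ry": 0, "rz": 0, "gripper": -1},
    {"tx": 0, "ty": 0, "tz": 0, "rx": 0, "ry": 0, "rz": 0, "gripper": -1},
    {"tx": 0, "ty": 0, "tz": -0.08, "rx": 0, "ry": 0, "rz": 0, "gripper": -1},
    {"tx": 0, "ty": 0, "tz": -0.08, "rx": 0, "ry": 0, "rz": 0, "gripper": -1},
    {"tx": 0.004, "ty": 0.0875, "tz": -0.002, "rx": 0, "ry": 0, "rz": -0.0463, "gripper": -1},
    {"tx": 0.0015, "ty": 0.088, "tz": -0.002, "rx": 0, "ry": 0, "rz": -0.0463, "gripper": -1},
    {"tx": -0.0005, "ty": 0.088, "tz": -0.002, "rx": 0, "ry": 0, "rz": -0.0463, "gripper": -1},
    {"tx": -0.0025, "ty": 0.0875, "tz": -0.002, "rx": 0, "ry": 0, "rz": -0.0463, "gripper": -1},
    {"tx": -0.0045, "ty": 0.0875, "tz": -0.002, "rx": 0, "ry": 0, "rz": -0.0463, "gripper": -1},
    {"tx": -0.007, "ty": 0.0875, "tz": -0.002, "rx": 0, "ry": 0, "rz": -0.0463, "gripper": -1},
    {"tx": -0.009, "ty": 0.0875, "tz": -0.002, "rx": 0, "ry": 0, "rz": -0.0463, "gripper": -1},
  ],
)

```text
time_s: 45.7
ee_pos: [495.4, -83.4, 104.9]
ee_rot: [-179.9, -0.1, 10.6]
force: [-0.1, -0.1, 0.3]
gripper_width: 91.3
gripper_force: 0.0
```

Call:
send_rows(
  motion=[
    {"tx": -0.011, "ty": 0.087, "tz": -0.002, "rx": 0, "ry": 0, "rz": -0.0463, "gripper": -1},
    {"tx": -0.013, "ty": 0.087, "tz": -0.002, "rx": 0, "ry": 0, "rz": -0.0463, "gripper": -1},
    {"tx": -0.0155, "ty": 0.0865, "tz": -0.002, "rx": 0, "ry": 0, "rz": -0.0463, "gripper": -1},
    {"tx": 0, "ty": 0, "tz": 0, "rx": 0, "ry": 0, "rz": 0, "gripper": -1},
    {"tx": 0, "ty": 0, "tz": 0, "rx": 0, "ry": 0, "rz": 0, "gripper": -1},
  ],
)

```text
time_s: 46.32
ee_pos: [502.5, -213.1, 107.2]
ee_rot: [-179.8, 0.0, 14.7]
force: [-0.4, 0.3, 0.4]
gripper_width: 90.9
gripper_force: 0.0
```

```bash
python3 - <<'E'
from plan import *
st(); cs(); plan([ch(-70,0,105,45,-1)],wmax=4.5)
g=grab("top"); m=(g["frame"].min(2)>185).astype(np.uint8)
for k in cv2.findContours(m,0,2)[0]:
    c=cv2.minAreaRect(k); 
    if cv2.contourArea(k)>60 and 100<c[0][0]<170: P=np.array([onz(g,*p,34)[:2] for p in cv2.boxPoints(c)]); print(np.round(P,1).tolist())
E
```

```text
46.33 pos [ 502.5 -213.1  107.2] rot [-179.8    0.    14.7] F [-0.4  0.3  0.4] w 90.9 gf 0.0 q [-24.  21. 102.   0.  57.  51.]
s,t -75.5 0.0 F s,t -0.3 0.4
4 x {"tx":0.001,"ty":0.0,"tz":0.0004,"rx":-0.0004,"ry":0.1364,"rz":-0.0003,"gripper":-1}
6 x {"tx":0.0008,"ty":0.0,"tz":0.0007,"rx":-0.0004,"ry":0.1364,"rz":-0.0003,"gripper":-1}
1 x {"tx":0.0005,"ty":0.0,"tz":0.0009,"rx":-0.0004,"ry":0.1364,"rz":-0.0003,"gripper":-1}
end [ 507.8 -211.7  105. ] [-180.   -45.    14.7]
[[463.9, 253.7], [494.1, 255.1], [493.3, 198.0], [463.0, 197.0]]
[[526.5, 256.8], [528.2, 200.8], [497.7, 198.5], [496.0, 254.1]]
```

Stub2 is at x 463.5 to 494, clear of stub1. On to stub3.

Call:
send_rows(
  motion=[
    {"tx": 0.001, "ty": 0, "tz": 0.0005, "rx": 0, "ry": 0.136, "rz": 0, "gripper": -1},
    {"tx": 0.001, "ty": 0, "tz": 0.0005, "rx": 0, "ry": 0.136, "rz": 0, "gripper": -1},
    {"tx": 0.001, "ty": 0, "tz": 0.0005, "rx": 0, "ry": 0.136, "rz": 0, "gripper": -1},
    {"tx": 0.001, "ty": 0, "tz": 0.0005, "rx": 0, "ry": 0.136, "rz": 0, "gripper": -1},
    {"tx": 0.001, "ty": 0, "tz": 0.0005, "rx": 0, "ry": 0.136, "rz": 0, "gripper": -1},
    {"tx": 0.0005, "ty": 0, "tz": 0.001, "rx": 0, "ry": 0.136, "rz": 0, "gripper": -1},
    {"tx": 0.0005, "ty": 0, "tz": 0.001, "rx": 0, "ry": 0.136, "rz": 0, "gripper": -1},
    {"tx": 0.0005, "ty": 0, "tz": 0.001, "rx": 0, "ry": 0.136, "rz": 0, "gripper": -1},
    {"tx": 0.0005, "ty": 0, "tz": 0.001, "rx": 0, "ry": 0.136, "rz": 0, "gripper": -1},
    {"tx": 0.0005, "ty": 0, "tz": 0.001, "rx": 0, "ry": 0.136, "rz": 0, "gripper": -1},
    {"tx": 0.0005, "ty": 0, "tz": 0.001, "rx": 0, "ry": 0.136, "rz": 0, "gripper": -1},
    {"tx": 0, "ty": 0, "tz": 0, "rx": 0, "ry": 0, "rz": 0, "gripper": -1},
  ],
)

```text
time_s: 47.88
ee_pos: [507.2, -210.9, 103.7]
ee_rot: [-179.6, -44.8, 14.4]
force: [0.1, -0.5, 1.2]
gripper_width: 91.3
gripper_force: 0.0
```

```bash
python3 - <<'E'
from plan import *
st(); cs(); plan([ch(-16,-0.5,50,45,-1)],vmax=16)
E
```

```text
47.88 pos [ 507.2 -210.9  103.7] rot [-179.6  -44.8   14.4] F [ 0.1 -0.5  1.2] w 91.3 gf 0.0 q [-46.  18. 129.  80.  39. -39.]
s,t -70.4 1.0 F s,t -0.0 -0.5
5 x {"tx":0.0003,"ty":0.0007,"tz":0.0305,"rx":-0.0013,"ry":0.0014,"rz":-0.0014,"gripper":-1}
end [ 560.2 -198.5   49.9] [-180.   -45.    14.7]
```

Call:
send_rows(
  motion=[
    {"tx": 0, "ty": 0.0005, "tz": 0.03, "rx": -0.001, "ry": 0.0015, "rz": -0.001, "gripper": -1},
    {"tx": 0, "ty": 0.0005, "tz": 0.03, "rx": -0.001, "ry": 0.0015, "rz": -0.001, "gripper": -1},
    {"tx": 0, "ty": 0.0005, "tz": 0.03, "rx": -0.001, "ry": 0.0015, "rz": -0.001, "gripper": -1},
    {"tx": 0, "ty": 0.0005, "tz": 0.03, "rx": -0.001, "ry": 0.0015, "rz": -0.001, "gripper": -1},
    {"tx": 0, "ty": 0.0005, "tz": 0.03, "rx": -0.001, "ry": 0.0015, "rz": -0.001, "gripper": -1},
    {"tx": 0, "ty": 0, "tz": 0, "rx": 0, "ry": 0, "rz": 0, "gripper": -1},
    {"tx": 0, "ty": 0, "tz": 0, "rx": 0, "ry": 0, "rz": 0, "gripper": -1},
  ],
  grip_force=10,
)

```text
time_s: 48.75
ee_pos: [559.9, -199.4, 52.1]
ee_rot: [179.8, -45.1, 14.9]
force: [-0.4, -0.3, -0.0]
gripper_width: 91.3
gripper_force: 0.0
```

```bash
python3 - <<'E'
from plan import *
st(); cs(); plan([ch(-10.8,-0.3,44,45,-1)],vmax=16)
E
```

```text
48.75 pos [ 559.9 -199.4   52.1] rot [179.8 -45.1  14.9] F [-0.4 -0.3 -0. ] w 91.3 gf 0.0 q [-40.  26. 128.  95.  35. -51.]
s,t -16.4 -1.3 F s,t -0.5 -0.2
1 x {"tx":-0.0035,"ty":-0.0021,"tz":0.0194,"rx":0.0013,"ry":-0.0041,"rz":0.0043,"gripper":-1}
end [ 565.1 -197.    44. ] [180.  -45.   14.7]
```

Call:
send_rows(
  motion=[
    {"tx": -0.002, "ty": -0.001, "tz": 0.01, "rx": 0, "ry": -0.002, "rz": 0.002, "gripper": -1},
    {"tx": -0.002, "ty": -0.001, "tz": 0.009, "rx": 0, "ry": -0.002, "rz": 0.002, "gripper": -1},
    {"tx": 0, "ty": 0, "tz": 0, "rx": 0, "ry": 0, "rz": 0, "gripper": -1},
    {"tx": 0, "ty": 0, "tz": 0, "rx": 0, "ry": 0, "rz": 0, "gripper": 1},
    {"tx": 0, "ty": 0, "tz": 0, "rx": 0, "ry": 0, "rz": 0, "gripper": 1},
    {"tx": 0, "ty": 0, "tz": 0, "rx": 0, "ry": 0, "rz": 0, "gripper": 1},
    {"tx": 0, "ty": 0, "tz": 0, "rx": 0, "ry": 0, "rz": 0, "gripper": 1},
    {"tx": 0, "ty": 0, "tz": 0, "rx": 0, "ry": 0, "rz": 0, "gripper": 1},
  ],
)

```text
time_s: 49.75
ee_pos: [564.6, -197.8, 43.4]
ee_rot: [180.0, -45.0, 14.6]
force: [-1.5, -1.1, -0.4]
gripper_width: 55.9
gripper_force: 10.0
```

```bash
python3 - <<'E'
from plan import *
st(); cs()
E
```

```text
49.75 pos [ 564.6 -197.8   43.4] rot [180.  -45.   14.6] F [-1.5 -1.1 -0.4] w 55.9 gf 10.0 q [-39.  27. 128.  98.  35. -53.]
s,t -11.5 -0.9 F s,t -1.7 -0.7
```

Call:
send_rows(
  motion=[
    {"tx": 0, "ty": 0, "tz": 0, "rx": 0, "ry": 0, "rz": 0, "gripper": 1},
    {"tx": 0, "ty": 0, "tz": 0, "rx": 0, "ry": 0, "rz": 0, "gripper": 1},
    {"tx": -0.045, "ty": 0, "tz": -0.045, "rx": 0, "ry": 0, "rz": 0, "gripper": 1},
    {"tx": -0.045, "ty": 0, "tz": -0.045, "rx": 0, "ry": 0, "rz": 0, "gripper": 1},
    {"tx": -0.024, "ty": 0, "tz": -0.024, "rx": 0, "ry": 0, "rz": 0, "gripper": 1},
    {"tx": 0, "ty": 0, "tz": 0, "rx": 0, "ry": 0, "rz": 0, "gripper": 1},
    {"tx": 0, "ty": 0, "tz": 0, "rx": 0, "ry": 0, "rz": 0, "gripper": 1},
  ],
  grip_force=25,
)

```text
time_s: 50.62
ee_pos: [486.9, -218.0, 43.4]
ee_rot: [180.0, -45.0, 14.6]
force: [-0.6, -0.1, 1.2]
gripper_width: 55.7
gripper_force: 25.0
```

```bash
python3 - <<'E'
from chk import *
st(); cs(); plan([ch(-80,0,59,0,-1,9)])
m=(g["frame"].min(2)>185).astype(np.uint8)
E
```

```text
top [133.5 214.5] [13. 27.]
top [342.5 210.5] [15.1 26.3]
top [134.5 199. ] [14. 25.]
top [  2.5 196. ] [ 5. 26.]
top [336.1 169.6] [ 9. 17.]
top [ 20.8 158.5] [12.4 20. ]
top [343.5  66.5] [9. 9.]
top 75 col top proj [332.4 172.4]
top 105 col top proj [335.9 169.3]
top 135 col top proj [339.6 165.9]
top 165 col top proj [343.8 162.3]
top drawn stub proj [342.4 209.4]
side [273. 276.] [28.3 18.4]
side [303.2 257.3] [23.9 19.8]
side [408.  225.5] [ 9. 10.]
side [207.8 156.8] [14.2 24.2]
side [211.4 101.4] [13.3 32.8]
side [178.6 101.7] [22.4 36.4]
side [201.   33.2] [67.6 15.8]
side 75 col top proj [305.3 252.9]
side 105 col top proj [306.4 244. ]
side 135 col top proj [307.7 234.6]
side 165 col top proj [309.  224.6]
side drawn stub proj [274.8 273.8]
50.73 pos [ 487.2 -217.9   43.4] rot [180.  -45.   14.7] F [-1.2 -0.9  1.6] w 56.0 gf 25.0 q [-49.  25. 134.  93.  39. -59.]
s,t -91.5 -0.7 F s,t -1.4 -0.6
1 x {"tx":0.0043,"ty":-0.0002,"tz":-0.0006,"rx":0.0002,"ry":-0.1667,"rz":-0.0002,"gripper":-1}
1 x {"tx":0.0042,"ty":-0.0002,"tz":-0.001,"rx":0.0002,"ry":-0.1667,"rz":-0.0002,"gripper":-1}
2 x {"tx":0.0041,"ty":-0.0002,"tz":-0.0014,"rx":0.0002,"ry":-0.1667,"rz":-0.0002,"gripper":-1}
2 x {"tx":0.0038,"ty":-0.0002,"tz":-0.0021,"rx":0.0002,"ry":-0.1667,"rz":-0.0002,"gripper":-1}
2 x {"tx":0.0034,"ty":-0.0002,"tz":-0.0027,"rx":0.0002,"ry":-0.1667,"rz":-0.0002,"gripper":-1}
1 x {"tx":0.0029,"ty":-0.0002,"tz":-0.0032,"rx":0.0002,"ry":-0.1667,"rz":-0.0002,"gripper":-1}
end [ 498.1 -214.1   59. ] [180.    0.   14.7]
```

Stub3 is out, and the last stub has dropped in step with the earlier ones. Release and regrip.

Call:
send_rows(
  motion=[
    {"tx": 0, "ty": 0, "tz": 0, "rx": 0, "ry": 0, "rz": 0, "gripper": -1},
    {"tx": 0, "ty": 0, "tz": 0, "rx": 0, "ry": 0, "rz": 0, "gripper": -1},
    {"tx": 0.004, "ty": 0, "tz": -0.001, "rx": 0, "ry": -0.167, "rz": 0, "gripper": -1},
    {"tx": 0.004, "ty": 0, "tz": -0.001, "rx": 0, "ry": -0.167, "rz": 0, "gripper": -1},
    {"tx": 0.004, "ty": 0, "tz": -0.001, "rx": 0, "ry": -0.167, "rz": 0, "gripper": -1},
    {"tx": 0.004, "ty": 0, "tz": -0.002, "rx": 0, "ry": -0.167, "rz": 0, "gripper": -1},
    {"tx": 0.0035, "ty": 0, "tz": -0.002, "rx": 0, "ry": -0.167, "rz": 0, "gripper": -1},
    {"tx": 0.0035, "ty": 0, "tz": -0.0025, "rx": 0, "ry": -0.167, "rz": 0, "gripper": -1},
    {"tx": 0.003, "ty": 0, "tz": -0.0025, "rx": 0, "ry": -0.167, "rz": 0, "gripper": -1},
    {"tx": 0.003, "ty": 0, "tz": -0.003, "rx": 0, "ry": -0.167, "rz": 0, "gripper": -1},
    {"tx": 0.0025, "ty": 0, "tz": -0.003, "rx": 0, "ry": -0.167, "rz": 0, "gripper": -1},
    {"tx": 0, "ty": 0, "tz": 0, "rx": 0, "ry": 0, "rz": 0, "gripper": -1},
  ],
)

```text
time_s: 52.22
ee_pos: [498.0, -214.0, 58.1]
ee_rot: [-179.9, -0.6, 14.8]
force: [0.5, -0.3, -0.2]
gripper_width: 91.2
gripper_force: 0.0
```

```bash
python3 - <<'E'
from plan import *
st(); cs()
E
```

```text
52.23 pos [ 498.  -214.    58.1] rot [-179.9   -0.6   14.8] F [ 0.5 -0.3 -0.2] w 91.2 gf 0.0 q [-25.  24. 107.   1.  49.  50.]
s,t -80.0 0.3 F s,t 0.4 -0.4
```

Call:
send_rows(
  motion=[
    {"tx": 0, "ty": 0.001, "tz": -0.001, "rx": 0, "ry": -0.02, "rz": 0, "gripper": 1},
    {"tx": 0, "ty": 0, "tz": 0, "rx": 0, "ry": 0, "rz": 0, "gripper": 1},
    {"tx": 0, "ty": 0, "tz": 0, "rx": 0, "ry": 0, "rz": 0, "gripper": 1},
    {"tx": 0, "ty": 0, "tz": 0, "rx": 0, "ry": 0, "rz": 0, "gripper": 1},
    {"tx": 0, "ty": 0, "tz": -0.04, "rx": 0, "ry": 0, "rz": 0, "gripper": 1},
    {"tx": 0, "ty": 0, "tz": -0.02, "rx": 0, "ry": 0, "rz": 0, "gripper": 1},
    {"tx": 0, "ty": 0, "tz": 0, "rx": 0, "ry": 0, "rz": 0, "gripper": 1},
  ],
)

```text
time_s: 53.1
ee_pos: [497.1, -215.4, 89.3]
ee_rot: [-179.9, -0.0, 14.7]
force: [0.0, 0.3, -1.1]
gripper_width: 56.0
gripper_force: 25.0
```

```bash
python3 - <<'E'
from plan import *
st(); cs(); plan([(445,224,75,.8,0,1)],vmax=45)
E
```

```text
53.1 pos [ 497.1 -215.4   89.3] rot [-179.9   -0.    14.7] F [ 0.   0.3 -1.1] w 56.0 gf 25.0 q [-25.  22. 104.   0.  54.  51.]
s,t -81.3 -0.8 F s,t 0.1 0.3
1 x {"tx":0.0122,"ty":-0.0876,"tz":0.003,"rx":-0.0002,"ry":-0.0001,"rz":0.0463,"gripper":1}
1 x {"tx":0.0101,"ty":-0.0879,"tz":0.003,"rx":-0.0002,"ry":-0.0001,"rz":0.0463,"gripper":1}
1 x {"tx":0.0079,"ty":-0.0881,"tz":0.003,"rx":-0.0002,"ry":-0.0001,"rz":0.0463,"gripper":1}
1 x {"tx":0.0058,"ty":-0.0883,"tz":0.0029,"rx":-0.0002,"ry":-0.0001,"rz":0.0463,"gripper":1}
1 x {"tx":0.0037,"ty":-0.0884,"tz":0.0029,"rx":-0.0002,"ry":-0.0001,"rz":0.0463,"gripper":1}
1 x {"tx":0.0015,"ty":-0.0885,"tz":0.0029,"rx":-0.0002,"ry":-0.0001,"rz":0.0463,"gripper":1}
1 x {"tx":-0.0006,"ty":-0.0885,"tz":0.0029,"rx":-0.0002,"ry":-0.0001,"rz":0.0463,"gripper":1}
1 x {"tx":-0.0028,"ty":-0.0884,"tz":0.0029,"rx":-0.0002,"ry":-0.0001,"rz":0.0463,"gripper":1}
1 x {"tx":-0.0049,"ty":-0.0884,"tz":0.0029,"rx":-0.0002,"ry":-0.0001,"rz":0.0463,"gripper":1}
1 x {"tx":-0.0071,"ty":-0.0882,"tz":0.0029,"rx":-0.0002,"ry":-0.0001,"rz":0.0463,"gripper":1}
end [445. 224.  75.] [-180.     0.     0.8]
```

Call:
send_rows(
  motion=[
    {"tx": 0.012, "ty": -0.0875, "tz": 0.003, "rx": 0, "ry": 0, "rz": 0.0463, "gripper": 1},
    {"tx": 0.01, "ty": -0.088, "tz": 0.003, "rx": 0, "ry": 0, "rz": 0.0463, "gripper": 1},
    {"tx": 0.008, "ty": -0.088, "tz": 0.003, "rx": 0, "ry": 0, "rz": 0.0463, "gripper": 1},
    {"tx": 0.006, "ty": -0.0885, "tz": 0.003, "rx": 0, "ry": 0, "rz": 0.0463, "gripper": 1},
    {"tx": 0.0035, "ty": -0.0885, "tz": 0.003, "rx": 0, "ry": 0, "rz": 0.0463, "gripper": 1},
    {"tx": 0.0015, "ty": -0.0885, "tz": 0.003, "rx": 0, "ry": 0, "rz": 0.0463, "gripper": 1},
    {"tx": -0.0005, "ty": -0.0885, "tz": 0.003, "rx": 0, "ry": 0, "rz": 0.0463, "gripper": 1},
    {"tx": -0.003, "ty": -0.0885, "tz": 0.003, "rx": 0, "ry": 0, "rz": 0.0463, "gripper": 1},
    {"tx": -0.005, "ty": -0.0885, "tz": 0.003, "rx": 0, "ry": 0, "rz": 0.0463, "gripper": 1},
    {"tx": -0.007, "ty": -0.088, "tz": 0.003, "rx": 0, "ry": 0, "rz": 0.0463, "gripper": 1},
    {"tx": 0, "ty": 0, "tz": 0, "rx": 0, "ry": 0, "rz": 0, "gripper": 1},
    {"tx": 0, "ty": 0, "tz": 0, "rx": 0, "ry": 0, "rz": 0, "gripper": 1},
  ],
)

```text
time_s: 54.6
ee_pos: [443.8, 223.7, 74.0]
ee_rot: [-179.9, 0.2, 0.8]
force: [0.6, -0.5, -1.6]
gripper_width: 56.4
gripper_force: 25.0
```

```bash
python3 - <<'E'
from plan import *
st(); plan([(445,224.2,22,.8,0,1)],vmax=22)
E
```

```text
54.6 pos [443.8 223.7  74. ] rot [-179.9    0.2    0.8] F [ 0.6 -0.5 -1.6] w 56.4 gf 25.0 q [ 25.  19. 111.   0.  50. 114.]
3 x {"tx":0.0009,"ty":-0.0003,"tz":0.0347,"rx":-0.0006,"ry":0.0017,"rz":0.0004,"gripper":1}
end [445.  224.2  22. ] [180.   -0.    0.8]
```

Call:
send_rows(
  motion=[
    {"tx": 0, "ty": -0.001, "tz": 0.037, "rx": 0, "ry": 0.003, "rz": 0, "gripper": 1},
    {"tx": 0, "ty": 0, "tz": 0.035, "rx": 0, "ry": 0.002, "rz": 0, "gripper": 1},
    {"tx": 0, "ty": 0, "tz": 0.034, "rx": 0, "ry": 0.002, "rz": 0, "gripper": 1},
    {"tx": 0, "ty": 0, "tz": 0, "rx": 0, "ry": 0, "rz": 0, "gripper": 1},
    {"tx": 0, "ty": 0, "tz": 0, "rx": 0, "ry": 0, "rz": 0, "gripper": 1},
  ],
)

```text
time_s: 55.22
ee_pos: [444.9, 224.3, 22.1]
ee_rot: [-179.9, -0.2, 0.7]
force: [0.2, 0.4, -1.1]
gripper_width: 55.6
gripper_force: 25.0
```

```bash
python3 - <<'E'
from plan import *
st()
E
```

```text
55.23 pos [444.9 224.3  22.1] rot [-179.9   -0.2    0.7] F [ 0.2  0.4 -1.1] w 55.6 gf 25.0 q [ 25.  23. 114.   0.  42. 115.]
```

Release, lift and move off towards -y, so the cameras see the tray.

Call:
send_rows(
  motion=[
    {"tx": 0, "ty": 0, "tz": 0.0075, "rx": 0, "ry": -0.004, "rz": 0, "gripper": 1},
    {"tx": 0, "ty": 0, "tz": 0, "rx": 0, "ry": 0, "rz": 0, "gripper": -1},
    {"tx": 0, "ty": 0, "tz": 0, "rx": 0, "ry": 0, "rz": 0, "gripper": -1},
    {"tx": 0, "ty": 0, "tz": -0.08, "rx": 0, "ry": 0, "rz": 0, "gripper": -1},
    {"tx": 0, "ty": 0, "tz": -0.08, "rx": 0, "ry": 0, "rz": 0, "gripper": -1},
    {"tx": 0, "ty": 0.08, "tz": -0.02, "rx": 0, "ry": 0, "rz": 0, "gripper": -1},
    {"tx": 0, "ty": 0.08, "tz": -0.02, "rx": 0, "ry": 0, "rz": 0, "gripper": -1},
    {"tx": 0, "ty": 0.08, "tz": -0.02, "rx": 0, "ry": 0, "rz": 0, "gripper": -1},
    {"tx": 0, "ty": 0.08, "tz": 0, "rx": 0, "ry": 0, "rz": 0, "gripper": -1},
    {"tx": 0, "ty": 0.08, "tz": 0, "rx": 0, "ry": 0, "rz": 0, "gripper": -1},
    {"tx": 0, "ty": 0, "tz": 0, "rx": 0, "ry": 0, "rz": 0, "gripper": -1},
  ],
)

```text
time_s: 56.6
ee_pos: [447.2, 22.9, 127.8]
ee_rot: [-179.9, -0.1, 0.6]
force: [-0.6, -0.0, -0.5]
gripper_width: 91.6
gripper_force: 0.0
```

```bash
python3 - <<'E'
from plan import *
st()
g=grab("top"); h=grab("side")
m=(g["frame"].min(2)>185).astype(np.uint8)
for k in cv2.findContours(m,0,2)[0]:
    c=cv2.minAreaRect(k)
    if cv2.contourArea(k)>60 and 100<c[0][0]<170: print(np.round([onz(g,*p,34)[:2] for p in cv2.boxPoints(c)],1).tolist())
a=cv2.resize(cv2.cvtColor(g["frame"],4)[120:250,110:375],(795,390),interpolation=2)
b=cv2.resize(cv2.cvtColor(h["frame"],4)[130:200,170:300],(390,210),interpolation=2)
d=cv2.resize(cv2.cvtColor(h["frame"],4)[200:300,240:340],(210,210),interpolation=2)
o=np.zeros((600,795,3),np.uint8); o[:390]=a; o[390:,:390]=b; o[390:,400:610]=d; cv2.imwrite("pics/fin.png",o)
E
```

```text
56.6 pos [447.2  22.9 127.8] rot [-1.799e+02 -1.000e-01  6.000e-01] F [-0.6 -0.  -0.5] w 91.6 gf 0.0 q [  1.  11. 113.   0.  55.  91.]
```

View pics/fin.png

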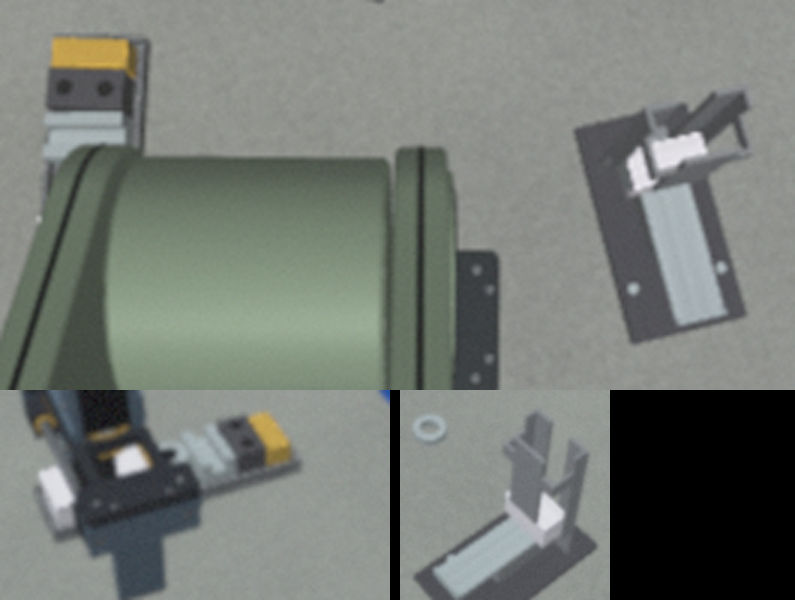

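The picture shows flat, jaw and slotted block seated in the tray, and stub4 on the deck in the column foot. The arm still hides the near stubs, so I'll move further off and measure them by numbers.

Call:
send_rows(
  motion=[
    {"tx": -0.01, "ty": 0.08, "tz": -0.02, "rx": 0, "ry": 0, "rz": 0, "gripper": -1},
    {"tx": -0.01, "ty": 0.08, "tz": -0.02, "rx": 0, "ry": 0, "rz": 0, "gripper": -1},
    {"tx": -0.01, "ty": 0.08, "tz": -0.02, "rx": 0, "ry": 0, "rz": 0, "gripper": -1},
    {"tx": 0, "ty": 0.08, "tz": 0, "rx": 0, "ry": 0, "rz": 0, "gripper": -1},
    {"tx": 0, "ty": 0, "tz": 0, "rx": 0, "ry": 0, "rz": 0, "gripper": -1},
    {"tx": 0, "ty": 0, "tz": 0, "rx": 0, "ry": 0, "rz": 0, "gripper": -1},
  ],
)

```text
time_s: 57.45
ee_pos: [434.4, -134.4, 157.0]
ee_rot: [-179.8, 0.0, 0.8]
force: [-0.2, 0.2, 0.3]
gripper_width: 91.5
gripper_force: 0.0
```

```bash
python3 - <<'E'
from plan import *
st()
g=grab("top","tf.png"); h=grab("side","sf.png")
m=(g["frame"].min(2)>185).astype(np.uint8)
for k in cv2.findContours(m,0,2)[0]:
    c=cv2.minAreaRect(k)
    if cv2.contourArea(k)>60 and 100<c[0][0]<170: print(np.round([onz(g,*p,34)[:2] for p in cv2.boxPoints(c)],1).tolist())
m=(h["frame"].min(2)>185).astype(np.uint8)
for k in cv2.findContours(m,0,2)[0]:
    c=cv2.minAreaRect(k)
    if cv2.contourArea(k)>40: print("side",np.round(c[0],1),np.round(c[1],1),round(c[2]))
for p in ((511.6,226),(478.6,225),(445,224.5)): print(proj(h,(*p,34)).round(1), proj(g,(*p,34)).round(1))
hs=cv2.cvtColor(g["frame"],cv2.COLOR_RGB2HSV); cc=cv2.HoughCircles(cv2.cvtColor(g["frame"],7)[160:200,115:160],3,1,30,param1=60,param2=8,minRadius=7,maxRadius=11)
print("bush",None if cc is None else [onz(g,115+c[0],160+c[1],36).round(1) for c in cc[0]])
E
```

```text
57.45 pos [ 434.4 -134.4  157. ] rot [-179.8    0.     0.8] F [-0.2  0.2  0.3] w 91.5 gf 0.0 q [-19.  10. 110.   0.  60.  70.]
[[459.4, 255.2], [461.0, 200.0], [431.3, 197.7], [429.8, 252.5]]
[[491.6, 255.9], [493.3, 198.2], [465.4, 196.0], [463.8, 253.4]]
[[526.5, 254.7], [528.2, 200.8], [497.7, 198.5], [496.1, 252.0]]
side [303.8 257.3] [24.  19.1] 45
side [408. 225.] [ 8. 10.] 90
side [178.7 110.1] [22.4 11.2] 79
[213.5 154.9] [134.7 199.2]
[202.3 158.2] [133.9 214.5]
[190.7 161.5] [132.9 230.2]
bush [array([550.2, 226.8,  36. ])]
```

```bash
python3 -c "
from workcell import env
print(env.job_done())"
```

```text
the job is handed in; nothing more can be done
None
```

I handed the job in after about 57 s of robot time, with no verdict returned. By my last camera measurements, stubs 1–3, the bush, jaw, slotted block and flat piece all lie in the tray and the topmost stub is down on the chute deck; the arm hid stubs 2 and 3 from the side camera, so the top view alone shows they lie flat.

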